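# Load the filter transfer rack and latch it

### The job

Load the filter set into the small transfer rack: swing the rack's wire bail all the way open towards you, then put the two filter cartridges and the tall blue cup that stand close by on the bare bench, just left of the rack, upright into its wells, one in each, the cup in the one wide well and the cartridges in the two narrower ones. Then swing the bail back over them until it is fully closed on its stop, and leave the grease bottle, the tin of O-rings and the tape measure where they stand.

Things in the scene. Friction and masses are not known exactly. Their poses are not given: they have to be found in the camera images.
- rack: Low aluminium frame fixed to the bench, 88 mm deep (x) by 254 mm long (y), not above 46 mm high, holding three grey nest blocks in a row. Origin: on the bench (z = 0) at the centre of the row; x points away from the robot (turned by the rack's yaw), y along the row, z up.
- bail (a joint): Rack's wire bail (U of 8 mm round bar). Hinge axis along rack y, 45 mm in front (-x) of rack origin, 35 mm up. 0 = closed on its stop, cross bar over the middle of the wells, its centre 92 mm up (loaded parts reach 78 mm); grows as it swings up and over towards the robot; 1.75 rad = fully open, bar 109 mm in front of rack centre, 69 mm up. Stays where left (friction 0.12 N m). Starts at 0 to 0.3.
- bail_grip (a point): Middle of the bail's black grip sleeve: 14 mm in diameter, 50 mm long, along the rack's y, the outboard end of the cross bar at the right (-y) end of the rack, 160 mm from the rack's centre, 73 mm from the hinge axis, with free space all round; grip it from above across the rack's x. Moves with the bail.
- bail_hinge (a point): Fixed point on the hinge axis of the bail, level with the middle of the grip sleeve (45 mm in front of and 160 mm to the right of the rack's origin, 35 mm up).
- nest_narrow_1: Square grey block, 77 x 77 mm, 50 mm high, fixed in the rack, with one round well opening upward in its middle: well 52 mm in diameter, 44 mm deep (floor 6 mm above the bench), for one cartridge. Origin: centre of its underside on the bench; z up. The three blocks stand side by side along the rack's y axis at 78 mm pitch, in an order that changes.
- nest_narrow_2: Square grey block, 77 x 77 mm, 50 mm high, fixed in the rack, with one round well opening upward in its middle: well 52 mm in diameter, 44 mm deep (floor 6 mm above the bench), for one cartridge. Origin: centre of its underside on the bench; z up. The three blocks stand side by side along the rack's y axis at 78 mm pitch, in an order that changes.
- nest_wide: Square grey block, 77 x 77 mm, 50 mm high, fixed in the rack, with one round well opening upward in its middle: well 64 mm in diameter, 28 mm deep (floor 22 mm above the bench), for the cup. Origin: centre of its underside on the bench; z up. The three blocks stand side by side along the rack's y axis at 78 mm pitch, in an order that changes.
- cartridge_a: Cream filter cartridge, like a small tumbler with a dark O-ring near the top; about 41 mm diameter to grip (45 mm over the O-ring), 72 mm tall, 45 g. Stands upright on the bare bench to the left (+y) of the rack. Take it round the outside, it is solid. Origin: centre of its underside; z is its axis, up.
- cartridge_b: Cream filter cartridge, like a small tumbler with a dark O-ring near the top; about 41 mm diameter to grip (45 mm over the O-ring), 72 mm tall, 45 g. Stands upright on the bare bench to the left (+y) of the rack. Take it round the outside, it is solid. Origin: centre of its underside; z is its axis, up.
- cup: Tall blue moulded cup, 55 mm in diameter, 56 mm tall, 14 g, standing upright on the bare bench to the left (+y) of the rack near the cartridges. Take it round the outside: it counts as solid inside. Too wide for the narrow wells. Origin: centre of its underside; z is its axis, up.
- grease_bottle: Bystander: squeeze bottle 43 mm in diameter, 139 mm tall, behind the rack. Origin: centre of its underside.
- oring_tin: Bystander: round open tin 68 mm in diameter, 22 mm high, with O-rings, left of and behind the rack. Origin: centre of its underside.
- tape_measure: Bystander: pocket tape measure 41 x 80 x 65 mm, behind the rack. Origin: centre of its underside.
There are look-alikes about, which are no part of the job. What is shaped like the cup but red is not meant.

How it is judged:
On the way, in this order (a step that is already met when the one before it is completed fails the run):
1. the bail has been swung open (value of joint bail above 1.4 rad), for 0.2 s.
2. with the bail still open, both cartridges stand in the narrow wells and the cup in the wide one, let go (((horizontal distance between cartridge_a and nest_narrow_1 below 0.01 m and z of cartridge_a in the frame of nest_narrow_1 below 0.012 m and angle between cartridge_a's own z axis and vertical below 0.15 rad) or (horizontal distance between cartridge_a and nest_narrow_2 below 0.01 m and z of cartridge_a in the frame of nest_narrow_2 below 0.012 m and angle between cartridge_a's own z axis and vertical below 0.15 rad)) and ((horizontal distance between cartridge_b and nest_narrow_1 below 0.01 m and z of cartridge_b in the frame of nest_narrow_1 below 0.012 m and angle between cartridge_b's own z axis and vertical below 0.15 rad) or (horizontal distance between cartridge_b and nest_narrow_2 below 0.01 m and z of cartridge_b in the frame of nest_narrow_2 below 0.012 m and angle between cartridge_b's own z axis and vertical below 0.15 rad)) and horizontal distance between cup and nest_wide below 0.01 m and z of cup in the frame of nest_wide below 0.028 m and angle between cup's own z axis and vertical below 0.15 rad and contact force between each of cartridge_a, cartridge_b, cup and the fingers below 0.1 N and value of joint bail above 1 rad), for 0.2 s.
At the end, for the whole second after the job is handed in: Each cartridge stands in a narrow well of its own and the cup in the wide well (axis within 10 mm of the well's, underside within 6 mm of the well floor, within 0.15 rad of upright), all at rest, and the bail is closed to within 0.1 rad of its stop (((horizontal distance between cartridge_a and nest_narrow_1 below 0.01 m and z of cartridge_a in the frame of nest_narrow_1 below 0.012 m and angle between cartridge_a's own z axis and vertical below 0.15 rad) or (horizontal distance between cartridge_a and nest_narrow_2 below 0.01 m and z of cartridge_a in the frame of nest_narrow_2 below 0.012 m and angle between cartridge_a's own z axis and vertical below 0.15 rad)) and ((horizontal distance between cartridge_b and nest_narrow_1 below 0.01 m and z of cartridge_b in the frame of nest_narrow_1 below 0.012 m and angle between cartridge_b's own z axis and vertical below 0.15 rad) or (horizontal distance between cartridge_b and nest_narrow_2 below 0.01 m and z of cartridge_b in the frame of nest_narrow_2 below 0.012 m and angle between cartridge_b's own z axis and vertical below 0.15 rad)) and horizontal distance between cup and nest_wide below 0.01 m and z of cup in the frame of nest_wide below 0.028 m and angle between cup's own z axis and vertical below 0.15 rad and linear speed of each of cartridge_a, cartridge_b, cup below 0.03 m/s and value of joint bail below 0.1 rad and velocity of joint bail below 0.05 rad/s); the robot touches nothing.
It fails at once if a bystander (grease bottle, O-ring tin or tape measure) is moved by more than 30 mm (distance of any of grease_bottle, oring_tin, tape_measure from where it was at the start of the episode above 0.03 m).
It also fails if it takes over 72 s, if anything falls off the work surface, if the arm or the gripper's body presses on something with over 40 N, if the wrist force passes 120 N, or if a joint passes its speed limit or range.

### The arm

A 6-joint arm with a two-finger parallel gripper is mounted at the origin on the work surface; the furniture and walls round the work are solid. World frame = base frame: x ahead of the robot, y to its left, z up, the work surface at z = 0. Lengths are in m, angles in rad, forces in N, time in s.
With the tool pointing down it reaches from about 0.3 to 0.775 m from the base axis. Payload 14.6 kg.
Tool frame: the origin (TCP) lies at the very end of the fingers, on their centre line; the grasp point (between the pads) lies 19 mm behind it; z points along the fingers, y is the direction in which the jaws open and shut (so a half turn about z gives the same grasp; the last joint's range is limited). The gripper opens to 94 mm and grips with 3 to 60 N. Pads are 16 mm wide; open, the fingers measure 119 mm over their backs; the gripper's body (75 mm by 177 mm) begins 78 mm behind the grasp point.
Start: joints at [-1.306, 0.3, 1.521, -0, 1.321, -0.067], TCP at [0.179, -0.52, 0.205] pointing down, gripper open.
Joint ranges: [-3.03, 3.03], [-0.79, 2.21], [0.23, 2.52], [-1.04, 4.18], [0, 3.07], [-2.55, 2.55]. Speed limits (rad/s): [2.22, 2.22, 2.57, 3.14, 3.14, 3.14].

### API

Orientations are given as [roll, pitch, yaw] about the fixed x, y, z axes, in that order (R = Rz(yaw) Ry(pitch) Rx(roll)).
In Python, from station import ctrl, eyes gives the robot as it stands.
- The arm moves only by the tool jog_arm, never from a script. Its argument "moves" is a list of rows, each a list of 3 entries, a list of its own where there are three numbers: the shift along the world's x, y, z in mm, then the turn, a rotation vector about the world's x, y, z in units of 5 degrees (1.0 is 5 degrees), then the finger opening in mm, from 0 to 94. In form: [[[tx, ty, tz], [wx, wy, wz], jaw], ...]. A call has 1 to 5 rows; each row is the pose to reach, as a shift and turn from the pose commanded when the call began; what a row does not reach only later rows make up. A row lasts 1/12 s, in which the tool goes at most 41.7 mm and 7.16 degrees, less where a joint would pass 70% of its speed; a pose out of reach is approached as far as the arm can. A call with a gripper value outside its range is refused whole. The fingers move at their own pace and stop on an object; "squeeze" is the grip in N (left out, the last holds). Time passes only in rows, so rows that repeat a pose let the fingers close. It gives the time, the measured TCP pose, the force and the opening at its end, in the units of the state.
- ctrl.get_obs(): the state, without advancing time (a new reading comes with each control period).
- eyes.camera(name): name is "scene" or "top"; returns a dict with "frame" (420x560x3 uint8, red, green, blue), "vertical_fov" (degrees; the focal length in pixels is half the picture's height over the tangent of half this angle, whatever the lens; pixels are square), "cx", "cy" (the principal point, pixels), "k1" (the pictures are not rectified: a ray, as slopes to the right and down, at radius r is drawn at 1 + k1 r^2 times it, then the intrinsics apply), "eye" and "attitude" of the camera in the world. Camera axes: x right, y down, z forward; pixel columns grow to the right and rows downward; lengths in m; the calibration is good to about 2 mm. A picture is of the moment at which its call begins. There is no depth.
- ctrl.hand_in(): hands the job in, once; it reports no verdict.
The state is a dict: "time_s": time; "qpos": joint angles; "joint_vel": joint speeds; "tau": joint torques, N m; "ee_pos": TCP position; "eef_rot": TCP orientation; "force": force on the tool from outside, world axes, zero at the start; "moment": the same for the moment, N m; "grip_width": finger opening in m.
Only numpy, scipy, OpenCV 4.12 (cv2) and the standard library are available. Lean on these libraries where they do the work, as an engineer would, in place of code of your own. Each camera call takes 0.05 s, during which the arm holds its last target.

## Working session

There is one attempt and no reset: what is moved stays moved. The work goes in short steps, Python scripts to look and compute and a tool call to move; the robot and the scene stay as the last step left them, time stands still between calls to the robot, and variables do not carry over. Pictures are saved under pics/ and viewed, and the job is handed in when it is done.

Besides the shell and the picture viewer there is one more tool, called after "Request:" as a command line: name --argument value ..., lists and objects as JSON in quotes. jog_arm: Moves the arm, as the interface text tells. Its arguments: {"type":"object","properties":{"moves":{"type":"array","items":{"type":"array"}},"squeeze":{"type":"number"}},"required":["moves"]}

```bash
mkdir -p pics; ls; python3 - <<'E'
from station import ctrl, eyes
import cv2
print(ctrl.get_obs())
for n in("scene","top"):
    c=eyes.camera(n); cv2.imwrite(f"pics/{n}0.png",c["frame"][:,:,::-1]); print({k:v for k,v in c.items() if k!="frame"})
E
```

```text
pics
{'time_s': 0.0, 'qpos': array([-1.30559429e+00,  3.00434108e-01,  1.52158693e+00, -1.92189200e-05,
        1.32068141e+00, -6.65918188e-02]), 'joint_vel': array([-2.70729632e-03, -4.30343361e-04, -9.83111461e-05,  7.93267712e-04,
        7.38331296e-05, -1.07203262e-03]), 'tau': array([-3.99601804e-04, -5.31803334e+01, -3.52735984e+01,  7.07626529e-02,
        2.43773824e-02, -9.84309509e-05]), 'ee_pos': array([ 0.17908508, -0.51975208,  0.20490414]), 'eef_rot': array([-3.14048409e+00, -5.52739116e-05,  3.31798592e-01]), 'force': array([ 0.25489219,  0.01568818, -0.43913691]), 'moment': array([ 0.02119247, -0.03719553, -0.02047953]), 'grip_width': 0.09441623071629923}
{'vertical_fov': 51.639342652995275, 'cx': 278.1617413388383, 'cy': 209.2502219615364, 'k1': -0.07137487572540023, 'eye': array([0.2574762 , 0.81577449, 0.70245376]), 'attitude': array([-2.23820479,  0.00445314, -2.68962237])}
{'vertical_fov': 53.00500433330561, 'cx': 283.95835670067515, 'cy': 215.26565952268064, 'k1': -0.11919808739257111, 'eye': array([0.54887568, 0.0726517 , 1.28631886]), 'attitude': array([-3.07522784, -0.00726051, -1.58821307])}
```

View pics/scene0.png

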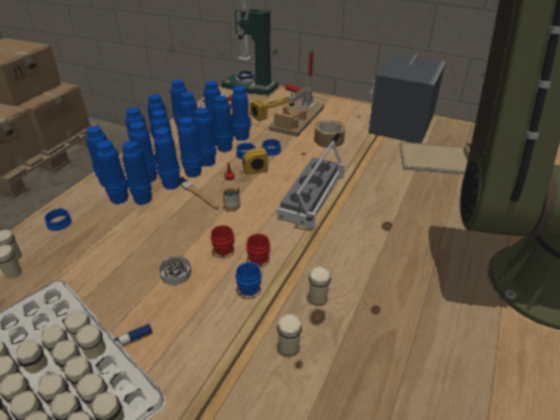

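View pics/top0.png

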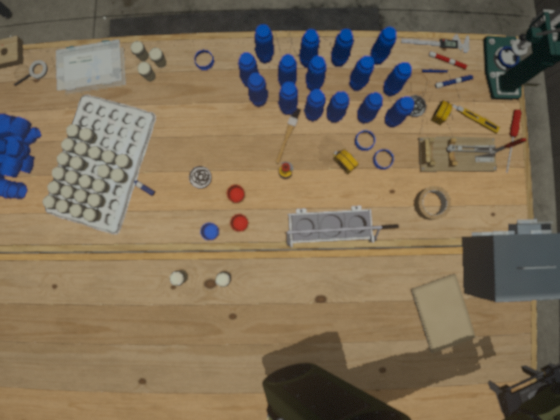

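```bash
cat > h.py <<'E'
import numpy as np, cv2
from scipy.spatial.transform import Rotation as R
from scipy.optimize import least_squares
def K(c):
    f=c["frame"].shape[0]/2/np.tan(np.radians(c["vertical_fov"])/2)
    return f
def proj(c,P):
    P=np.atleast_2d(P); M=R.from_euler("xyz",c["attitude"]).as_matrix()
    q=(P-c["eye"])@M; s=q[:,:2]/q[:,2:]; r2=(s**2).sum(1,keepdims=True)
    return s*(1+c["k1"]*r2)*K(c)+[c["cx"],c["cy"]]
def at_z(c,uv,z):
    uv=np.array(uv,float); d=(uv-[c["cx"],c["cy"]])/K(c); s=d.copy()
    for _ in range(20): s=d/(1+c["k1"]*(s@s))
    M=R.from_euler("xyz",c["attitude"]).as_matrix(); v=M@np.array([s[0],s[1],1])
    return c["eye"]+v*(z-c["eye"][2])/v[2]
def crop(c,name,u0,v0,u1,v1,k):
    im=c["frame"][v0:v1,u0:u1,::-1]
    im=cv2.resize(im,None,fx=k,fy=k,interpolation=cv2.INTER_CUBIC)
    for u in range((u0+19)//20*20,u1,20):
        cv2.putText(im,str(u),((u-u0)*k,8),0,.32,(0,0,255),1); cv2.line(im,((u-u0)*k,10),((u-u0)*k,16),(0,0,255),1)
    for v in range((v0+19)//20*20,v1,20):
        cv2.putText(im,str(v),(0,(v-v0)*k+3),0,.32,(0,0,255),1)
    cv2.imwrite("pics/"+name,im)
E
```

```text
(no output)
```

The top view has the rack at about (330,225), with the bail grip at (390,227). The blue cup is at (210,232), between two red look-alikes. The cartridges are at (177,278) and (223,279).

```bash
python3 - <<'E'
from station import ctrl, eyes
from h import *
c=eyes.camera("top"); crop(c,"t1.png",280,190,410,260,6); crop(c,"t2.png",160,175,260,295,5)
c=eyes.camera("scene"); crop(c,"s1.png",270,130,360,230,6); crop(c,"s2.png",205,220,345,360,4)
E
```

```text
(no output)
```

View pics/t1.png

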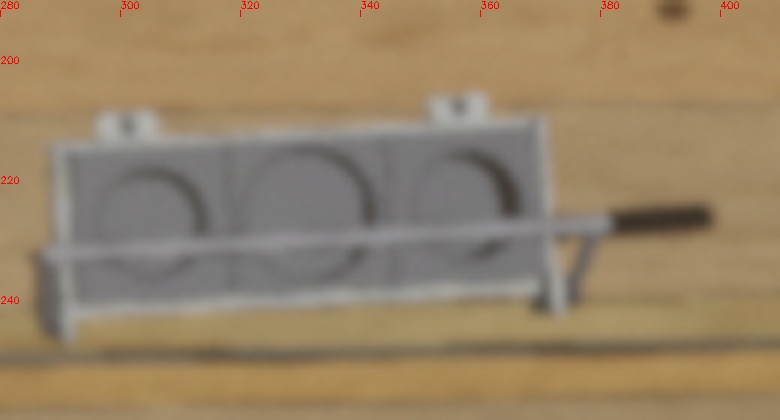

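View pics/t2.png

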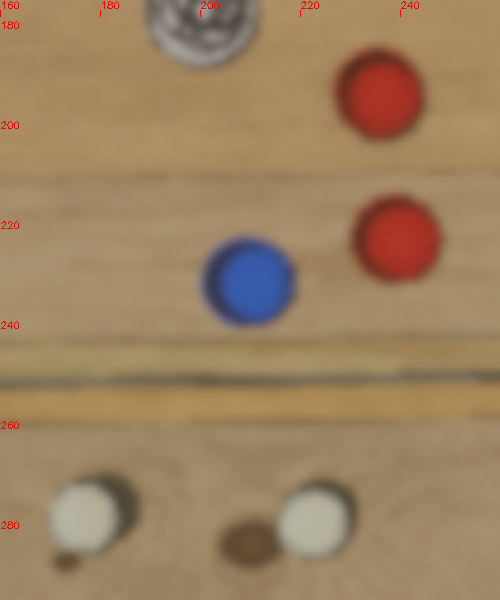

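View pics/s1.png

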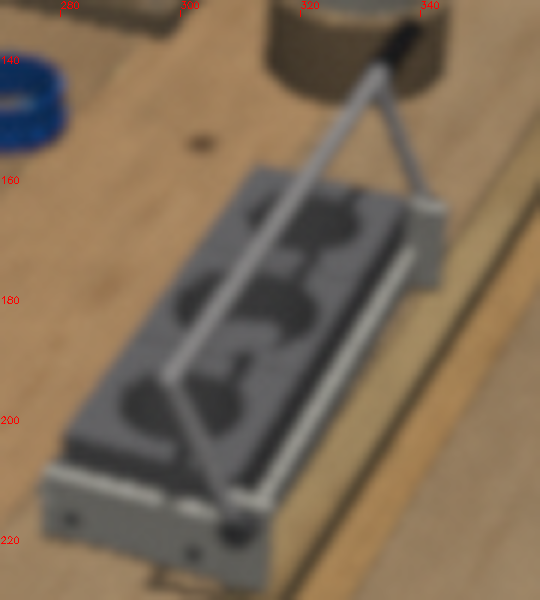

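View pics/s2.png

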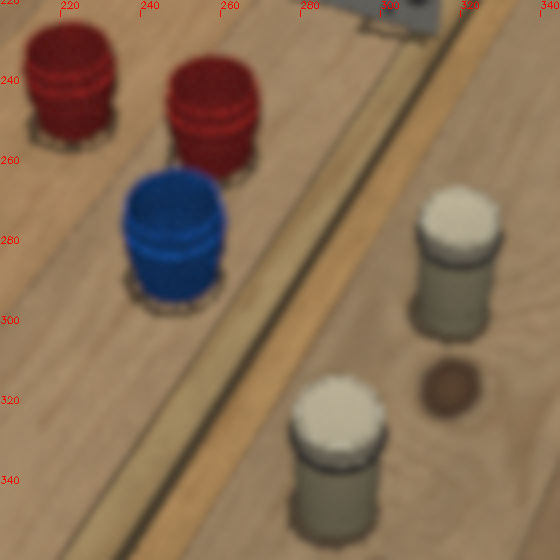

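```bash
python3 - <<'E'
from station import ctrl, eyes
from h import *
t=eyes.camera("top"); s=eyes.camera("scene")
import pickle; pickle.dump((t,s),open("c0.pkl","wb"))
W=[(305.5,227.3),(331.5,226),(357.5,224)]
for w in W: print("well",at_z(t,w,.05))
for n,uv,z in[("cup",(209.8,231.4),.056),("cL",(176.8,278.3),.072),("cR",(223,279),.072)]:
    p=at_z(t,uv,z); print(n,p, "scene pred top/bot",proj(s,p)[0],proj(s,[p[0],p[1],0])[0], "top pred bottom",proj(t,[p[0],p[1],0])[0])
def rk(q,l):
    x,y,a=q[:3]; c,sn=np.cos(a),np.sin(a); l=np.atleast_2d(l)
    return np.c_[x+c*l[:,0]-sn*l[:,1],y+sn*l[:,0]+c*l[:,1],l[:,2]]
wl=[(0,.078,.05),(0,0,.05),(0,-.078,.05)]
def grip(q,y): th=q[3]+np.arctan2(57,45); return (-.045+.073*np.cos(th),y,.035+.073*np.sin(th))
def res(q,full=0):
    a=proj(t,rk(q,wl))-W; 
    b=proj(t,rk(q,grip(q,-.160)))-[(390.2,226.5)]
    d=proj(s,rk(q,grip(q,-.135)))-[(333,142)]
    return np.r_[a.ravel(),b.ravel(),d.ravel()]
r=least_squares(res,[.5,-.05,0,.1]); print(r.x,r.fun.round(1)); q=r.x
print("scene wells",proj(s,rk(q,wl)).round(1)); print("grip",rk(q,grip(q,-.16)),"open",rk(q,grip([0,0,0,1.75],-.16)),"hinge",rk(q,[-.045,-.16,.035]))
E
```

```text
well [ 5.94365885e-01 -4.37587116e-04  5.00000000e-02]
well [ 0.59683755 -0.07716273  0.05      ]
well [ 0.60135692 -0.15443182  0.05      ]
cup [0.5868172  0.28023668 0.056     ] scene pred top/bot [249.24553895 267.92633649] [250.4697931  286.23455018] top pred bottom [212.87284412 231.91599764]
cL [0.45234276 0.37486752 0.072     ] scene pred top/bot [289.44170976 319.94116359] [288.96937147 343.61339745] top pred bottom [182.56579552 276.37028052]
cR [0.44889679 0.24074214 0.072     ] scene pred top/bot [319.23740264 271.04055486] [317.32066986 294.91062897] top pred bottom [226.23660017 277.00536209]
[ 0.59728522 -0.0774543   0.03769775  0.2146886 ] [-0.3  0.   0.1 -0.2  0.3  0.4 -0.4  0.  -0.1 -0.7]
scene wells [[300.3 196.3]
 [311.1 180.2]
 [320.8 165.7]]
grip [[ 0.59031365 -0.237831    0.10061788]] open [[ 0.49395151 -0.24146535  0.06929679]] hinge [[ 0.55834741 -0.23903662  0.035     ]]
```

The geometry is consistent in both cameras:
- **Rack:** origin (0.597,-0.077), yaw 0.038. The wide well is the middle one.
- **Bail:** at about 0.21 rad.

I'll approach the bail grip first, keeping left of the grey box.

Request:
jog_arm --moves '[[[10,40,0],[0,0,1.4],94],[[25,80,0],[0,0,2.8],94],[[40,120,0],[0,0,4.2],94],[[55,158,0],[0,0,5.6],94],[[70,195,0],[0,0,7],94]]'

```text
time_s: 0.72
ee_pos: [0.2492, -0.3231, 0.2053]
eef_rot: [3.141, -0.0, 0.948]
force: [0.9, 0.3, 0.6]
grip_width: 0.0942
```

Request:
jog_arm --moves '[[[35,10,0],[0,0,1.4],94],[[75,20,0],[0,0,2.8],94],[[115,30,0],[0,0,4.2],80],[[155,40,0],[0,0,5.6],60],[[195,50,0],[0,0,7],50]]'

```text
time_s: 1.13
ee_pos: [0.4461, -0.2739, 0.2055]
eef_rot: [3.141, 0.0, 1.56]
force: [-0.7, -0.7, 0.9]
grip_width: 0.0772
```

```bash
cat > o.py <<'E'
from station import ctrl
o=ctrl.get_obs(); print(round(o["time_s"],2),(o["ee_pos"]*1000).round(1),o["eef_rot"].round(3),o["force"].round(1),round(o["grip_width"]*1000,1),o["qpos"].round(2))
E
python3 o.py
```

```text
1.13 [ 446.1 -273.9  205.5] [3.141 0.    1.56 ] [-0.7 -0.7  0.9] 77.2 [-0.62  0.24  1.6  -0.    1.3  -0.61]
```

Request:
jog_arm --moves '[[[40,10,-10],[0,0,0.6],50],[[80,20,-20],[0,0,0.6],50],[[120,30,-30],[0,0,0.6],50],[[144,36,-50],[0,0,0.6],50],[[144,36,-80],[0,0,0.6],50]]'

```text
time_s: 1.55
ee_pos: [0.5926, -0.2373, 0.1257]
eef_rot: [3.138, 0.001, 1.609]
force: [-0.5, -0.2, -0.4]
grip_width: 0.0503
```

```bash
python3 o.py; python3 - <<'E'
from station import ctrl, eyes
from h import *
c=eyes.camera("top"); crop(c,"t3.png",330,170,460,270,5)
c=eyes.camera("scene"); crop(c,"s3.png",270,90,390,210,5)
E
```

```text
1.55 [ 592.6 -237.3  125.7] [3.138e+00 1.000e-03 1.609e+00] [-0.5 -0.2 -0.4] 50.3 [-0.44  0.56  1.34  0.    1.24 -0.48]
```

View pics/s3.png

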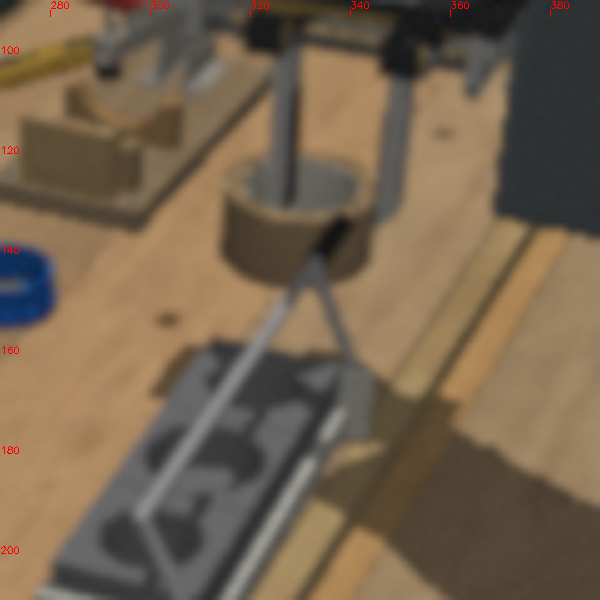

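The fingers straddle the sleeve: tips at about (328,131) and (345,133), sleeve at (336,137). I'll lower and grip lightly.

Request:
jog_arm --moves '[[[-2,0,-25],[0,0,0],50],[[-2,0,-44],[0,0,0],40],[[-2,0,-44],[0,0,0],10],[[-2,0,-44],[0,0,0],10],[[-2,0,-44],[0,0,0],10]]' --squeeze 8

```text
time_s: 2.07
ee_pos: [0.5866, -0.2396, 0.0839]
eef_rot: [3.139, 0.001, 1.605]
force: [0.5, -0.1, -0.4]
grip_width: 0.0268
```

Request:
jog_arm --moves '[[[0,0,0],[0,0,0],10],[[0,0,0],[0,0,0],10],[[0,0,0],[0,0,0],10]]'

```text
time_s: 2.32
ee_pos: [0.587, -0.2394, 0.0832]
eef_rot: [3.139, 0.001, 1.606]
force: [1.0, -0.4, 7.1]
grip_width: 0.0134
```

```bash
python3 o.py; python3 - <<'E'
import numpy as np
q=[.597,-.0775,.038]
h=np.array([558.3,35.]);r=73
from station import ctrl
p=ctrl.get_obs()["ee_pos"]*1000
th0=.2147+.902
for th in np.arange(0.21,1.8,.1):
    a=th+.902; print(round(th,2),round(r*(np.cos(a)-np.cos(th0)),1),round(r*(np.sin(a)-np.sin(th0)),1))
E
```

```text
2.32 [ 587.  -239.4   83.2] [3.139e+00 1.000e-03 1.606e+00] [ 1.  -0.4  7.1] 13.4 [-0.45  0.6   1.39  0.    1.15 -0.48]
0.21 0.3 -0.2
0.31 -6.4 2.7
0.41 -13.3 5.0
0.51 -20.5 6.5
0.61 -27.7 7.3
0.71 -35.0 7.3
0.81 -42.3 6.7
0.91 -49.5 5.3
1.01 -56.4 3.2
1.11 -63.2 0.4
1.21 -69.6 -3.0
1.31 -75.7 -7.1
1.41 -81.3 -11.8
1.51 -86.4 -16.9
1.61 -91.0 -22.6
1.71 -95.0 -28.7
```

Gripped at 13.4 mm. Following the arc.

Request:
jog_arm --moves '[[[-6,0,3],[0,0,0],8],[[-13,0,5],[0,0,0],8],[[-20,-1,6],[0,0,0],8],[[-28,-1,7],[0,0,0],8],[[-35,-1,7],[0,0,0],8]]'

```text
time_s: 2.73
ee_pos: [0.5505, -0.2402, 0.0889]
eef_rot: [3.141, 0.0, 1.606]
force: [2.9, -0.8, 1.5]
grip_width: 0.0137
```

Request:
jog_arm --moves '[[[-7,0,-1],[0,0,0],8],[[-14,0,-2],[0,0,0],8],[[-21,-1,-4],[0,0,0],8],[[-28,-1,-7],[0,0,0],8],[[-35,-1,-10],[0,0,0],8]]'

```text
time_s: 3.15
ee_pos: [0.5154, -0.2411, 0.0778]
eef_rot: [-3.141, -0.0, 1.606]
force: [7.4, -3.1, -6.6]
grip_width: 0.0142
```

Request:
jog_arm --moves '[[[-6,0,-4],[0,0,0],8],[[-11,0,-9],[0,0,0],8],[[-16,-1,-14],[0,0,0],8],[[-21,-1,-20],[0,0,0],8],[[-25,-1,-26],[0,0,0],8]]'

```text
time_s: 3.57
ee_pos: [0.492, -0.242, 0.0525]
eef_rot: [3.138, 0.001, 1.606]
force: [16.4, 2.0, 12.6]
grip_width: 0.0161
```

```bash
python3 o.py; python3 - <<'E'
from station import ctrl, eyes
from h import *
c=eyes.camera("top"); crop(c,"t4.png",270,190,410,290,5)
c=eyes.camera("scene"); crop(c,"s4.png",270,110,390,230,5)
E
```

```text
3.57 [ 492.  -242.    52.5] [3.138e+00 1.000e-03 1.606e+00] [16.4  2.  12.6] 16.1 [-0.52  0.47  1.67  0.    1.   -0.56]
```

View pics/s4.png

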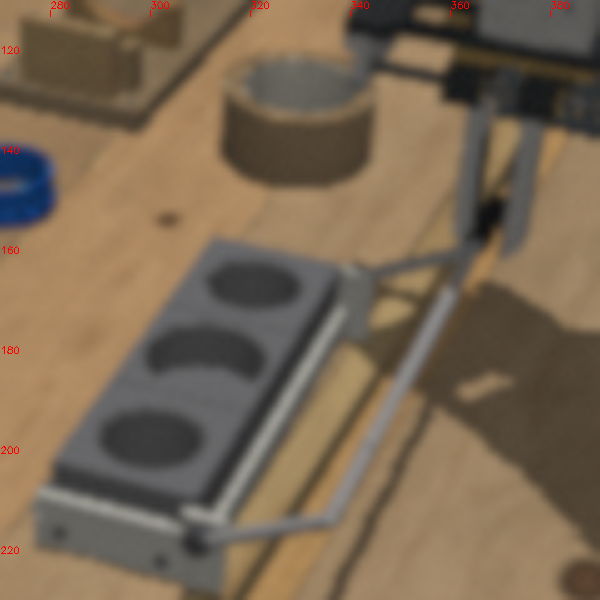

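The bail is down at its open stop: its cross bar runs from (334,213) to (361,165), and there is a 16 N reaction. Releasing and going to the right-hand cartridge.

Request:
jog_arm --moves '[[[0,0,0],[0,0,0],40],[[0,0,0],[0,0,0],40],[[0,0,0],[0,0,0],40],[[0,0,40],[0,0,0],50],[[0,20,80],[0,0,0],80]]'

```text
time_s: 4.08
ee_pos: [0.4897, -0.2244, 0.1291]
eef_rot: [-3.137, -0.002, 1.604]
force: [-0.0, -0.4, 1.2]
grip_width: 0.0454
```

```bash
python3 o.py; python3 - <<'E'
from station import ctrl, eyes
from h import *
c=eyes.camera("scene"); crop(c,"s5.png",270,110,390,230,5)
E
```

```text
4.08 [ 489.7 -224.4  129.1] [-3.137e+00 -2.000e-03  1.604e+00] [-0.  -0.4  1.2] 45.4 [-0.5   0.35  1.64 -0.    1.16 -0.53]
```

View pics/s5.png

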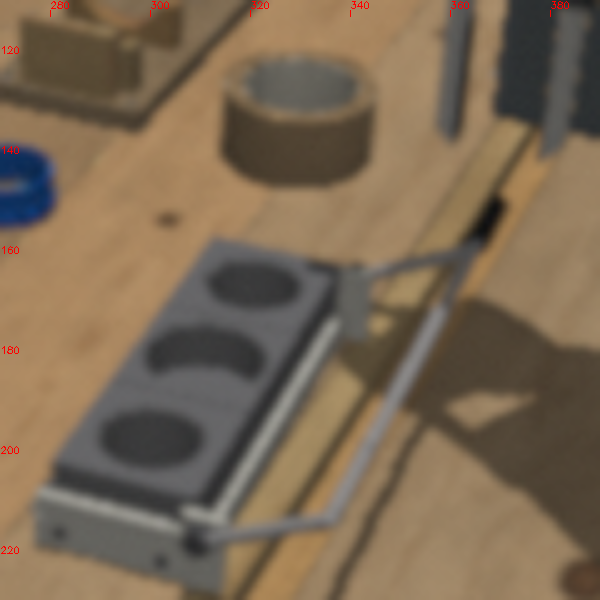

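The bail stays open. Moving to the right cartridge.

Request:
jog_arm --moves '[[[-5,40,10],[0,0,0],80],[[-10,80,20],[0,0,0],80],[[-15,120,30],[0,0,0],80],[[-20,160,40],[0,0,0],80],[[-25,200,45],[0,0,0],80]]'

```text
time_s: 4.55
ee_pos: [0.4654, -0.0218, 0.1755]
eef_rot: [3.141, 0.0, 1.606]
force: [0.4, 0.4, 1.0]
grip_width: 0.0792
```

Request:
jog_arm --moves '[[[-3,41,0],[0,0,0],80],[[-6,82,0],[0,0,0],80],[[-9,123,0],[0,0,0],80],[[-12,164,0],[0,0,0],80],[[-15,205,0],[0,0,0],80]]'

```text
time_s: 4.97
ee_pos: [0.4502, 0.1834, 0.1745]
eef_rot: [-3.141, 0.0, 1.606]
force: [0.9, -0.2, -0.6]
grip_width: 0.08
```

```bash
python3 o.py
```

```text
4.97 [450.2 183.4 174.5] [-3.141  0.     1.606] [ 0.9 -0.2 -0.6] 80.0 [ 0.31  0.19  1.74 -0.    1.22  0.28]
```

Request:
jog_arm --moves '[[[-1,38,0],[0,0,0],80],[[-1,57,-15],[0,0,0],80],[[-1,57,-50],[0,0,0],80],[[-1,57,-80],[0,0,0],80],[[-1,57,-80],[0,0,0],80]]'

```text
time_s: 5.38
ee_pos: [0.4472, 0.2376, 0.0894]
eef_rot: [-3.133, 0.003, 1.607]
force: [-0.3, -0.1, -0.8]
grip_width: 0.0798
```

```bash
python3 o.py; python3 - <<'E'
from station import ctrl, eyes
from h import *
c=eyes.camera("scene"); crop(c,"s6.png",205,220,345,360,4)
E
```

```text
5.38 [447.2 237.6  89.4] [-3.133e+00  3.000e-03  1.607e+00] [-0.3 -0.1 -0.8] 79.8 [ 0.42  0.34  1.76 -0.    1.05  0.38]
```

View pics/s6.png

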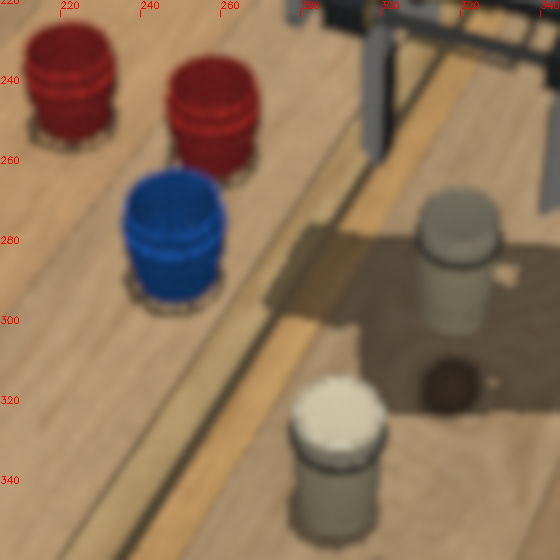

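The fingers straddle the cartridge at (319,271), tips at (297,259) and (342,271). Descend and grip.

Request:
jog_arm --moves '[[[0,0,-30],[0,0,0],80],[[0,0,-52],[0,0,0],70],[[0,0,-52],[0,0,0],30],[[0,0,-52],[0,0,0],30],[[0,0,-52],[0,0,0],30]]' --squeeze 12

```text
time_s: 5.85
ee_pos: [0.4513, 0.2389, 0.045]
eef_rot: [3.139, -0.001, 1.606]
force: [-0.6, 0.1, 0.8]
grip_width: 0.0568
```

Request:
jog_arm --moves '[[[0,0,0],[0,0,0],30],[[0,0,0],[0,0,0],30],[[0,0,0],[0,0,0],30],[[0,0,0],[0,0,0],30]]'

```text
time_s: 6.18
ee_pos: [0.4508, 0.2389, 0.044]
eef_rot: [3.14, -0.001, 1.606]
force: [-1.9, -0.2, 8.1]
grip_width: 0.0407
```

```bash
python3 o.py; python3 - <<'E'
from h import *
q=(.5973,-.0775,.0377)
c,s=np.cos(q[2]),np.sin(q[2])
for n,y in(("left",.078),("mid",0),("right",-.078)): print(n,q[0]-s*y,q[1]+c*y)
E
```

```text
6.18 [450.8 238.9  44. ] [ 3.140e+00 -1.000e-03  1.606e+00] [-1.9 -0.2  8.1] 40.7 [ 0.42  0.41  1.79 -0.    0.94  0.38]
left 0.594360096524729 0.00044457625490107455
mid 0.5973 -0.0775
right 0.6002399034752711 -0.15544457625490107
```

Request:
jog_arm --moves '[[[0,0,30],[0,0,0],30],[[0,0,65],[0,0,0],30],[[5,-20,100],[0,0,0],30],[[15,-60,105],[0,0,0],30],[[28,-98,105],[0,0,0],30]]'

```text
time_s: 6.6
ee_pos: [0.479, 0.1402, 0.1509]
eef_rot: [3.136, -0.001, 1.609]
force: [0.7, 0.3, -0.3]
grip_width: 0.0399
```

Request:
jog_arm --moves '[[[15,-37,0],[0,0,0],30],[[30,-74,0],[0,0,0],30],[[45,-111,0],[0,0,0],30],[[60,-148,0],[0,0,0],30],[[75,-185,0],[0,0,0],30]]'

```text
time_s: 7.02
ee_pos: [0.5536, -0.0464, 0.1483]
eef_rot: [3.141, 0.0, 1.606]
force: [0.5, 0.7, 0.1]
grip_width: 0.0403
```

```bash
python3 o.py
```

```text
7.02 [553.6 -46.4 148.3] [3.141 0.    1.606] [0.5 0.7 0.1] 40.3 [-0.15  0.36  1.57 -0.    1.2  -0.18]
```

Request:
jog_arm --moves '[[[16,-38,0],[0,0,0],30],[[32,-76,0],[0,0,0],30],[[46,-109,-10],[0,0,0],30],[[46,-109,-38],[0,0,0],30],[[46,-109,-38],[0,0,0],30]]'

```text
time_s: 7.43
ee_pos: [0.5973, -0.1544, 0.1051]
eef_rot: [-3.135, -0.002, 1.603]
force: [-0.6, 0.2, -1.7]
grip_width: 0.0405
```

```bash
python3 o.py; python3 - <<'E'
from station import ctrl, eyes
from h import *
c=eyes.camera("scene"); crop(c,"s7.png",270,120,370,220,6)
p=ctrl.get_obs()["ee_pos"]; print(proj(c,p),proj(c,p-[0,0,.044]),proj(c,[.6002,-.1554,.05]))
t=eyes.camera("top"); crop(t,"t7.png",280,180,410,260,6)
E
```

```text
7.43 [ 597.3 -154.4  105.1] [-3.135e+00 -2.000e-03  1.603e+00] [-0.6  0.2 -1.7] 40.5 [-0.31  0.54  1.42 -0.    1.19 -0.34]
[[322.52324554 148.22837515]] [[321.61074665 162.0969793 ]] [[320.79085109 165.68457035]]
```

View pics/s7.png

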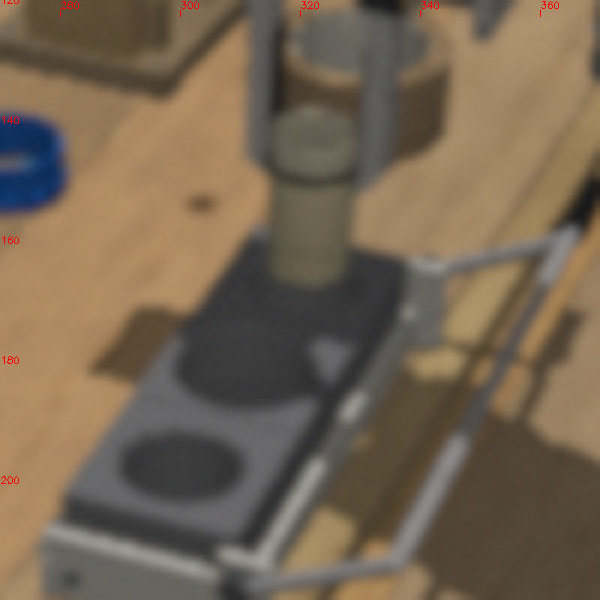

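The cartridge hangs upright over the right well, bottom centre at about (321,163), which agrees with the well. Descending into it.

Request:
jog_arm --moves '[[[0,-1,-12],[0,0,0],30],[[0,-1,-24],[0,0,0],30],[[0,-1,-36],[0,0,0],30],[[0,-1,-46],[0,0,0],30],[[0,-1,-52],[0,0,0],30]]'

```text
time_s: 7.95
ee_pos: [0.5986, -0.1539, 0.0561]
eef_rot: [-3.14, -0.0, 1.606]
force: [0.2, -0.1, -0.9]
grip_width: 0.0406
```

```bash
python3 o.py; python3 - <<'E'
from station import ctrl, eyes
from h import *
c=eyes.camera("scene"); crop(c,"s8.png",270,120,370,220,6)
E
python3 o.py
```

```text
7.95 [ 598.6 -153.9   56.1] [-3.14  -0.     1.606] [ 0.2 -0.1 -0.9] 40.6 [-0.31  0.6   1.45 -0.    1.09 -0.35]
8.0 [ 598.3 -153.9   55.3] [-3.139e+00 -1.000e-03  1.606e+00] [-0.5 -1.2 -2.2] 40.5 [-0.31  0.6   1.45 -0.    1.09 -0.35]
```

View pics/s8.png

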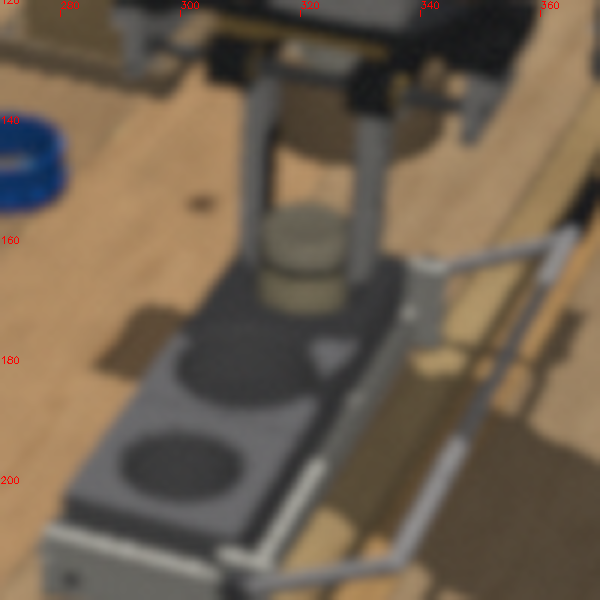

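Inserted in the well without any reaction force. Open, wait, then lift.

Request:
jog_arm --moves '[[[0,0,0],[0,0,0],60],[[0,0,0],[0,0,0],60],[[0,0,0],[0,0,0],60],[[0,0,20],[0,0,0],64],[[0,0,50],[0,0,0],80]]'

```text
time_s: 8.42
ee_pos: [0.598, -0.154, 0.1062]
eef_rot: [-3.137, -0.002, 1.606]
force: [-0.1, -0.4, 0.3]
grip_width: 0.0673
```

Request:
jog_arm --moves '[[[0,0,30],[0,0,0],80],[[-12,38,55],[0,0,0],80],[[-24,76,70],[0,0,0],80],[[-36,114,70],[0,0,0],80],[[-48,152,70],[0,0,0],80]]'

```text
time_s: 8.83
ee_pos: [0.5516, -0.0031, 0.1797]
eef_rot: [3.138, 0.0, 1.605]
force: [1.0, 0.8, 0.6]
grip_width: 0.0804
```

```bash
python3 o.py; python3 - <<'E'
from station import ctrl, eyes
from h import *
c=eyes.camera("scene"); crop(c,"s9.png",270,120,370,220,6)
E
```

```text
8.83 [551.6  -3.1 179.7] [3.138 0.    1.605] [1.  0.8 0.6] 80.4 [-0.07  0.32  1.55  0.    1.26 -0.11]
```

View pics/s9.png

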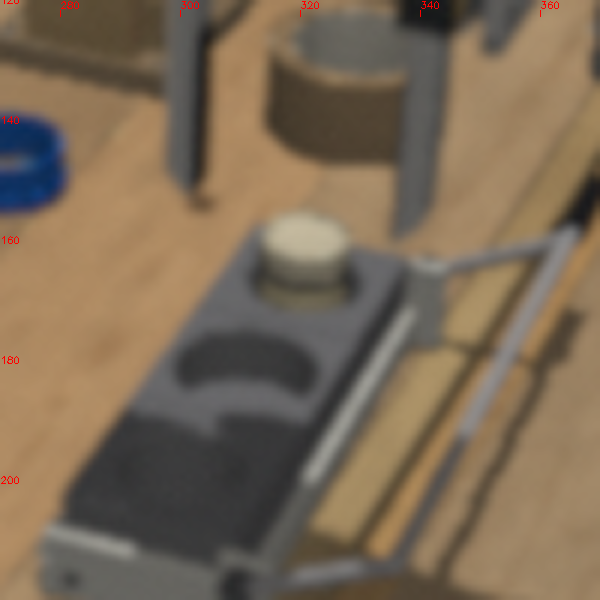

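Cartridge 1 stands seated in the right well (top at (320,160)). Now the left cartridge.

Request:
jog_arm --moves '[[[-10,38,0],[0,0,0],80],[[-20,76,0],[0,0,0],80],[[-30,114,0],[0,0,0],80],[[-40,152,0],[0,0,0],80],[[-50,190,0],[0,0,0],80]]'

```text
time_s: 9.3
ee_pos: [0.5012, 0.1873, 0.1785]
eef_rot: [3.14, -0.0, 1.606]
force: [0.7, -0.3, -0.6]
grip_width: 0.0803
```

Request:
jog_arm --moves '[[[-10,38,0],[0,0,0],80],[[-20,76,0],[0,0,0],80],[[-30,114,0],[0,0,0],80],[[-40,152,0],[0,0,0],80],[[-48,186,0],[0,0,0],80]]'

```text
time_s: 9.72
ee_pos: [0.4528, 0.3739, 0.1785]
eef_rot: [3.141, -0.001, 1.607]
force: [1.2, 0.3, 0.2]
grip_width: 0.0798
```

Request:
jog_arm --moves '[[[0,0,-40],[0,0,0],80],[[0,0,-75],[0,0,0],80],[[0,0,-90],[0,0,0],80],[[0,0,-90],[0,0,0],80]]'

```text
time_s: 10.05
ee_pos: [0.4523, 0.3707, 0.0843]
eef_rot: [-3.137, 0.003, 1.606]
force: [-0.6, -0.3, -0.1]
grip_width: 0.0804
```

```bash
python3 o.py; python3 - <<'E'
from station import ctrl, eyes
from h import *
c=eyes.camera("scene"); crop(c,"s10.png",205,220,345,360,4)
E
```

```text
10.05 [452.3 370.7  84.3] [-3.137e+00  3.000e-03  1.606e+00] [-0.6 -0.3 -0.1] 80.4 [0.62 0.5  1.54 0.   1.11 0.59]
```

View pics/s10.png

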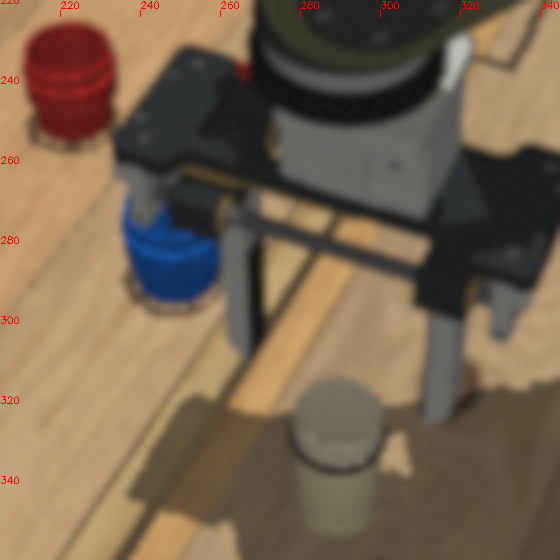

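The cartridge top at (289,321) sits between the tips at (265,309) and (313,325). Descend and grip.

Request:
jog_arm --moves '[[[0,1,-25],[0,0,0],80],[[0,1,-43],[0,0,0],70],[[0,1,-43],[0,0,0],30],[[0,1,-43],[0,0,0],30],[[0,1,-43],[0,0,0],30]]'

```text
time_s: 10.52
ee_pos: [0.4548, 0.3732, 0.0471]
eef_rot: [3.139, -0.002, 1.606]
force: [-0.3, -1.0, 0.6]
grip_width: 0.0569
```

Request:
jog_arm --moves '[[[0,0,0],[0,0,0],30],[[0,0,0],[0,0,0],30],[[0,0,0],[0,0,0],30],[[0,0,0],[0,0,0],30]]'

```text
time_s: 10.85
ee_pos: [0.4543, 0.3729, 0.0459]
eef_rot: [3.14, -0.001, 1.606]
force: [-1.8, -1.4, 6.1]
grip_width: 0.0403
```

Request:
jog_arm --moves '[[[0,0,30],[0,0,0],30],[[0,0,65],[0,0,0],30],[[5,-20,100],[0,0,0],30],[[18,-60,105],[0,0,0],30],[[30,-98,105],[0,0,0],30]]'

```text
time_s: 11.27
ee_pos: [0.4847, 0.2745, 0.1528]
eef_rot: [3.137, -0.002, 1.608]
force: [0.9, -0.1, -0.4]
grip_width: 0.0399
```

```bash
python3 o.py
```

```text
11.27 [484.7 274.5 152.8] [ 3.137e+00 -2.000e-03  1.608e+00] [ 0.9 -0.1 -0.4] 39.9 [ 0.45  0.36  1.57 -0.    1.21  0.41]
```

Request:
jog_arm --moves '[[[15,-38,0],[0,0,0],30],[[30,-76,0],[0,0,0],30],[[45,-114,0],[0,0,0],30],[[60,-152,0],[0,0,0],30],[[75,-190,0],[0,0,0],30]]'

```text
time_s: 11.68
ee_pos: [0.5592, 0.0826, 0.1502]
eef_rot: [3.141, 0.0, 1.606]
force: [1.4, 0.8, 0.1]
grip_width: 0.0403
```

Request:
jog_arm --moves '[[[15,-38,0],[0,0,0],30],[[32,-76,0],[0,0,0],30],[[33,-82,-20],[0,0,0],30],[[33,-82,-38],[0,0,0],30],[[33,-82,-38],[0,0,0],30]]'

```text
time_s: 12.1
ee_pos: [0.5904, 0.0017, 0.1085]
eef_rot: [-3.137, -0.0, 1.604]
force: [-0.8, 0.4, -1.2]
grip_width: 0.04
```

```bash
python3 o.py; python3 - <<'E'
from station import ctrl, eyes
from h import *
c=eyes.camera("scene"); crop(c,"s11.png",260,130,360,230,6)
p=ctrl.get_obs()["ee_pos"]; print(proj(c,p-[0,0,.046]),proj(c,[.5944,.0004,.05]))
E
python3 o.py
```

```text
12.1 [590.4   1.7 108.5] [-3.137 -0.     1.604] [-0.8  0.4 -1.2] 40.0 [-0.06  0.48  1.5  -0.    1.16 -0.09]
[[301.41044523 192.34504827]] [[300.31281893 196.25107707]]
12.15 [591.    2.4 110.5] [-3.139 -0.     1.605] [-0.4 -0.2 -0.3] 40.1 [-0.06  0.48  1.5   0.    1.16 -0.09]
```

View pics/s11.png

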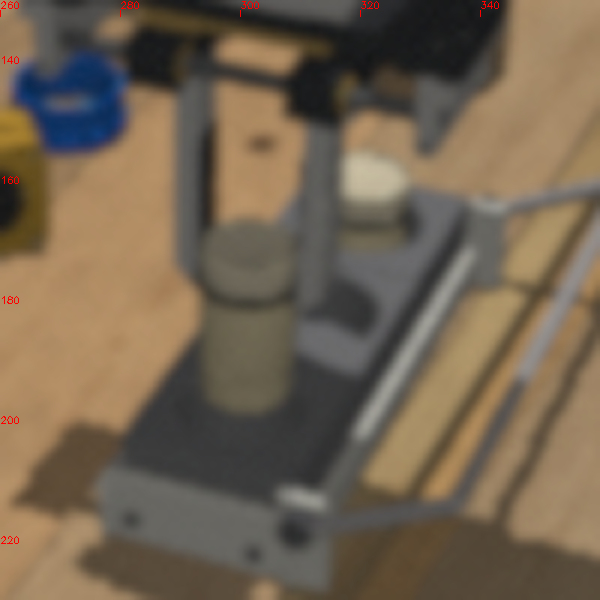

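The cartridge is over the left well, bottom centre at about (301,192), as predicted. Inserting.

Request:
jog_arm --moves '[[[2,-1,-12],[0,0,0],30],[[2,-1,-24],[0,0,0],30],[[2,-1,-36],[0,0,0],30],[[2,-1,-48],[0,0,0],30],[[2,-1,-54],[0,0,0],30]]'

```text
time_s: 12.57
ee_pos: [0.5931, 0.0019, 0.0556]
eef_rot: [-3.139, -0.0, 1.606]
force: [0.0, -0.5, -0.1]
grip_width: 0.0401
```

```bash
python3 o.py
```

```text
12.57 [593.1   1.9  55.6] [-3.139 -0.     1.606] [ 0.  -0.5 -0.1] 40.1 [-0.06  0.55  1.53 -0.    1.06 -0.09]
```

Request:
jog_arm --moves '[[[0,0,0],[0,0,0],60],[[0,0,0],[0,0,0],60],[[0,0,0],[0,0,0],60],[[0,0,20],[0,0,0],64],[[0,0,50],[0,0,0],80]]'

```text
time_s: 12.98
ee_pos: [0.5927, 0.0016, 0.1065]
eef_rot: [-3.138, -0.0, 1.606]
force: [0.1, 0.0, 0.4]
grip_width: 0.0673
```

Request:
jog_arm --moves '[[[0,10,40],[0,0,0],80],[[0,45,60],[0,0,0],85],[[-2,86,60],[0,0,0],90],[[-4,127,60],[0,0,0],90],[[-5,168,60],[0,0,0],90]]'

```text
time_s: 13.4
ee_pos: [0.5887, 0.1713, 0.1692]
eef_rot: [3.139, -0.0, 1.605]
force: [0.8, 0.2, -0.4]
grip_width: 0.0903
```

Request:
jog_arm --moves '[[[0,41,0],[0,0,0],90],[[0,82,0],[0,0,0],90],[[0,109,-20],[0,0,0],90],[[0,109,-55],[0,0,0],90],[[0,109,-75],[0,0,0],90]]'

```text
time_s: 13.82
ee_pos: [0.5877, 0.2802, 0.0904]
eef_rot: [-3.141, 0.0, 1.609]
force: [-0.5, -0.0, -0.7]
grip_width: 0.0898
```

```bash
python3 o.py; python3 - <<'E'
from station import ctrl, eyes
from h import *
c=eyes.camera("scene"); crop(c,"s12.png",210,130,350,320,3)
t=eyes.camera("top"); crop(t,"t12.png",180,180,400,260,3)
E
python3 o.py
```

```text
13.82 [587.7 280.2  90.4] [-3.141  0.     1.609] [-0.5 -0.  -0.7] 89.8 [0.39 0.63 1.32 0.   1.19 0.35]
13.92 [587.2 278.4  89.6] [-3.137e+00  2.000e-03  1.607e+00] [ 0.3 -1.1  0.8] 89.9 [ 0.39  0.63  1.32 -0.    1.2   0.35]
```

View pics/s12.png

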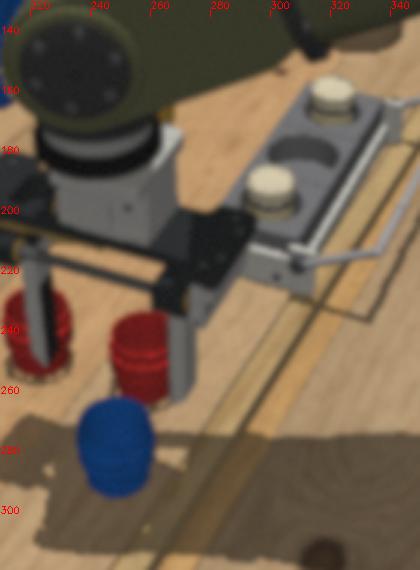

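Both cartridges stand in the outer wells. The blue cup (249,268) lies between the tips (223,252) and (270,263), clear of the red ones. Descend and grip gently.

Request:
jog_arm --moves '[[[0,0,-30],[0,0,0],90],[[0,0,-58],[0,0,0],90],[[0,0,-58],[0,0,0],45],[[0,0,-58],[0,0,0],45],[[0,0,-58],[0,0,0],45]]' --squeeze 6

```text
time_s: 14.33
ee_pos: [0.5901, 0.2789, 0.0377]
eef_rot: [3.138, -0.001, 1.606]
force: [-0.1, 0.5, 0.8]
grip_width: 0.0733
```

Request:
jog_arm --moves '[[[0,0,0],[0,0,0],45],[[0,0,0],[0,0,0],45],[[0,0,0],[0,0,0],45],[[0,0,0],[0,0,0],45]]'

```text
time_s: 14.67
ee_pos: [0.5894, 0.2788, 0.0362]
eef_rot: [3.14, -0.001, 1.606]
force: [-1.2, -0.4, 7.9]
grip_width: 0.0552
```

Request:
jog_arm --moves '[[[0,0,30],[0,0,0],45],[[0,0,65],[0,0,0],45],[[0,0,100],[0,0,0],45],[[0,0,120],[0,0,0],45],[[0,0,120],[0,0,0],45]]'

```text
time_s: 15.08
ee_pos: [0.5905, 0.2793, 0.1608]
eef_rot: [3.134, -0.003, 1.606]
force: [0.6, 0.1, 0.8]
grip_width: 0.0553
```

```bash
python3 o.py; python3 - <<'E'
from station import ctrl, eyes
from h import *
c=eyes.camera("scene"); crop(c,"s13.png",190,180,330,320,4)
E
```

```text
15.08 [590.5 279.3 160.8] [ 3.134e+00 -3.000e-03  1.606e+00] [0.6 0.1 0.8] 55.3 [0.39 0.56 1.26 0.   1.32 0.35]
```

View pics/s13.png

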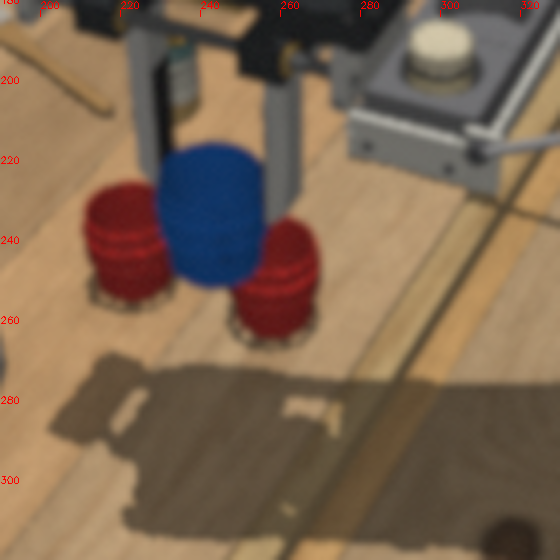

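Cup held upright (bottom at about (240,252)). Carrying it over to the middle well.

Request:
jog_arm --moves '[[[1,-38,0],[0,0,0],45],[[2,-76,0],[0,0,0],45],[[3,-114,0],[0,0,0],45],[[4,-152,0],[0,0,0],45],[[5,-190,0],[0,0,0],45]]'

```text
time_s: 15.55
ee_pos: [0.593, 0.0868, 0.1534]
eef_rot: [-3.14, 0.0, 1.606]
force: [-0.1, -0.8, -0.3]
grip_width: 0.0547
```

Request:
jog_arm --moves '[[[1,-38,0],[0,0,0],45],[[2,-76,0],[0,0,0],45],[[2,-114,0],[0,0,0],45],[[2,-152,0],[0,0,0],45],[[2,-167,0],[0,0,0],45]]'

```text
time_s: 15.97
ee_pos: [0.5949, -0.0825, 0.1534]
eef_rot: [-3.14, 0.0, 1.603]
force: [-0.1, 0.5, 0.7]
grip_width: 0.0549
```

Request:
jog_arm --moves '[[[0,0,-20],[0,0,0],45],[[0,0,-40],[0,0,0],45],[[0,0,-58],[0,0,0],45],[[0,0,-58],[0,0,0],45]]'

```text
time_s: 16.3
ee_pos: [0.5937, -0.0778, 0.0922]
eef_rot: [-3.135, -0.002, 1.606]
force: [-1.2, 1.0, -0.9]
grip_width: 0.0548
```

```bash
python3 o.py; python3 - <<'E'
from station import ctrl, eyes
from h import *
c=eyes.camera("scene"); crop(c,"s14.png",260,120,360,220,6)
p=ctrl.get_obs()["ee_pos"]; print(proj(c,p-[0,0,.036]),proj(c,[.5973,-.0775,.05]))
t=eyes.camera("top"); crop(t,"t14.png",270,190,400,260,6)
print(proj(t,p-[0,0,.036]),proj(t,[.5973,-.0775,.05]))
E
python3 o.py
```

```text
16.3 [593.7 -77.8  92.2] [-3.135e+00 -2.000e-03  1.606e+00] [-1.2  1.  -0.9] 54.8 [-0.19  0.52  1.49  0.    1.14 -0.23]
[[312.2041405  177.73687464]] [[311.05958511 180.21251788]]
[[332.11349552 226.64932508]] [[331.61027689 225.8410281 ]]
16.4 [595.5 -78.   96.2] [-3.14  -0.     1.606] [ 0.7 -0.5  0.1] 54.8 [-0.19  0.52  1.48  0.    1.14 -0.23]
```

View pics/s14.png

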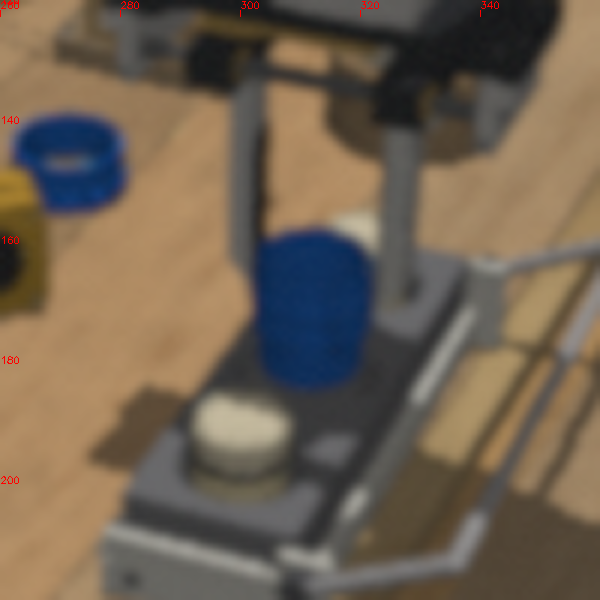

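View pics/t14.png

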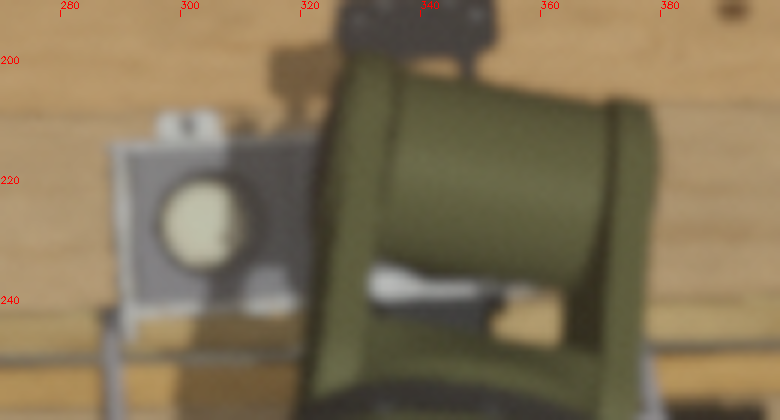

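The cup bottom, about (312,180), is over the middle well (311,180). Inserting slowly.

Request:
jog_arm --moves '[[[2,0,-10],[0,0,0],45],[[2,0,-18],[0,0,0],45],[[2,0,-26],[0,0,0],45],[[2,0,-32],[0,0,0],45],[[2,0,-34],[0,0,0],45]]'

```text
time_s: 16.82
ee_pos: [0.5977, -0.0787, 0.0624]
eef_rot: [-3.141, 0.001, 1.606]
force: [-4.4, -2.9, 7.7]
grip_width: 0.0584
```

Request:
jog_arm --moves '[[[0,0,-1],[0,0,0],45],[[0,0,-1],[0,0,0],45]]'

```text
time_s: 16.98
ee_pos: [0.5979, -0.0786, 0.0618]
eef_rot: [3.141, 0.0, 1.606]
force: [-3.3, -0.8, 3.9]
grip_width: 0.0571
```

```bash
python3 o.py; python3 - <<'E'
from station import ctrl, eyes
from h import *
c=eyes.camera("scene"); crop(c,"s15.png",260,120,360,220,6)
E
python3 o.py
```

```text
16.98 [597.9 -78.6  61.8] [3.141 0.    1.606] [-3.3 -0.8  3.9] 57.1 [-0.19  0.56  1.5  -0.    1.08 -0.23]
17.03 [597.8 -78.6  61.8] [3.142 0.    1.606] [-3.6 -0.8  3.1] 56.8 [-0.19  0.56  1.5  -0.    1.08 -0.23]
```

View pics/s15.png

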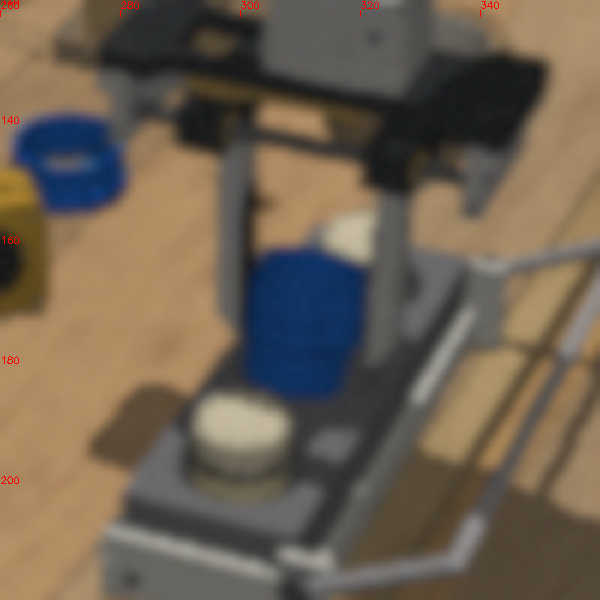

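The cup has caught: it looks tilted, bottom front edge at (309,186), still proud of the block, and a reaction appeared. Lifting back to look.

Request:
jog_arm --moves '[[[0,0,15],[0,0,0],45],[[0,0,35],[0,0,0],45],[[0,0,50],[0,0,0],45],[[0,0,50],[0,0,0],45]]'

```text
time_s: 17.37
ee_pos: [0.5992, -0.0784, 0.1147]
eef_rot: [3.137, 0.001, 1.606]
force: [0.3, -0.6, 0.3]
grip_width: 0.0567
```

```bash
python3 o.py; python3 - <<'E'
from station import ctrl, eyes
from h import *
c=eyes.camera("scene"); crop(c,"s16.png",260,120,360,220,6)
E
python3 o.py
```

```text
17.37 [599.2 -78.4 114.7] [3.137e+00 1.000e-03 1.606e+00] [ 0.3 -0.6  0.3] 56.7 [-0.19  0.5   1.46  0.    1.18 -0.23]
17.42 [598.5 -78.4 112.8] [3.139 0.    1.606] [ 1.   0.2 -0.8] 56.6 [-0.19  0.5   1.46  0.    1.17 -0.23]
```

View pics/s16.png

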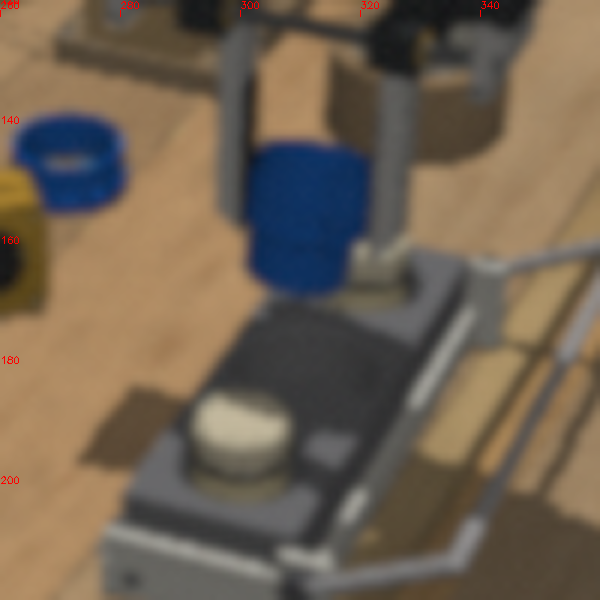

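```bash
python3 - <<'E'
from station import ctrl, eyes
from h import *
t=eyes.camera("top"); print(at_z(t,(303.9,226.9),.078)); crop(t,"t17.png",270,190,400,260,6)
s=eyes.camera("scene")
# scene: tops of cartridges  & cup now
p=ctrl.get_obs()["ee_pos"]
for nm,P in(("L rim",[.5944,.0004,.05]),("M rim",[.5973,-.0775,.05]),("Ltop",[.5931,.0019,.078])): print(nm,proj(s,P))
th=np.linspace(0,6.28,9)[:-1]
for x in(.5935,.5973,.601):
  print(x,proj(s,np.c_[x+.032*np.cos(th),-.0775+.032*np.sin(th),0*th+.05]).round(1).tolist())
crop(s,"s17.png",285,165,335,215,12)
E
```

```text
[0.59456527 0.0057937  0.078     ]
L rim [[300.31281893 196.25107707]]
M rim [[311.05958511 180.21251788]]
Ltop [[300.85471272 187.63965025]]
0.5935 [[301.3, 177.6], [301.1, 182.9], [307.7, 186.9], [317.1, 187.2], [323.7, 183.6], [323.5, 178.3], [316.9, 174.5], [307.9, 174.2]]
0.5973 [[300.0, 177.3], [299.8, 182.5], [306.3, 186.5], [315.8, 186.8], [322.3, 183.2], [322.1, 178.0], [315.6, 174.2], [306.6, 173.9]]
0.601 [[298.7, 177.0], [298.5, 182.1], [305.0, 186.1], [314.4, 186.4], [321.0, 182.9], [320.8, 177.6], [314.3, 173.9], [305.3, 173.6]]
```

View pics/t17.png

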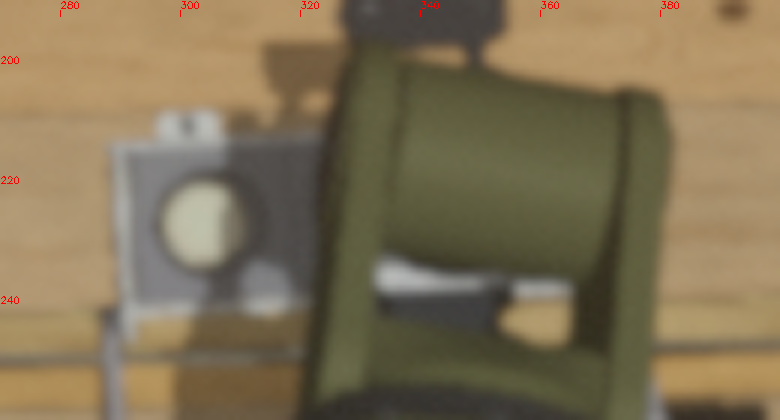

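View pics/s17.png

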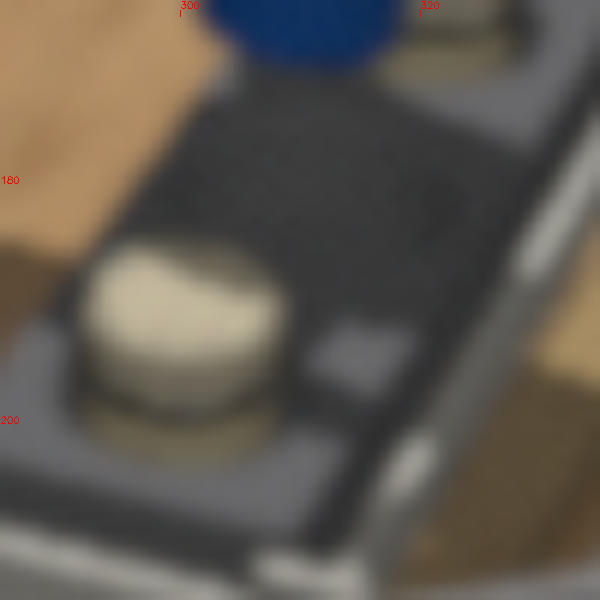

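```bash
python3 - <<'E'
from h import *
import pickle
t,s=pickle.load(open("c0.pkl","rb"))
for r in(.018,.02,.022,.025,.0275): print(r,proj(s,[.5868,.2802+r,0])[0], "s13",proj(s,[.5905,.2793+r,.1248])[0],"s14",proj(s,[.5937,-.0778+r,.056])[0],"s16",proj(s,[.5990,-.0784+r,.0787])[0])
crop(s,"s18.png",225,250,275,310,10)
E
```

```text
0.018 [246.38978558 292.02010832] s13 [241.66266317 248.16584589] s14 [309.83958485 182.10930829] s16 [308.38726813 174.26067114]
0.02 [245.92802596 292.67337386] s13 [241.14987944 248.80860312] s14 [309.54497982 182.50277786] s16 [308.08781763 174.64815356]
0.022 [245.46490169 293.32855098] s13 [240.63541821 249.45346661] s14 [309.24962519 182.89724577] s16 [307.78759654 175.03663235]
0.025 [244.76764488 294.31491703] s13 [239.86056479 250.42473151] s14 [308.80518187 183.49082734] s16 [307.3358139  175.62122668]
0.0275 [244.18422977 295.14020504] s13 [239.21193943 251.23777802] s14 [308.43351283 183.98720948] s16 [306.9579922  176.11011627]
```

View pics/s18.png

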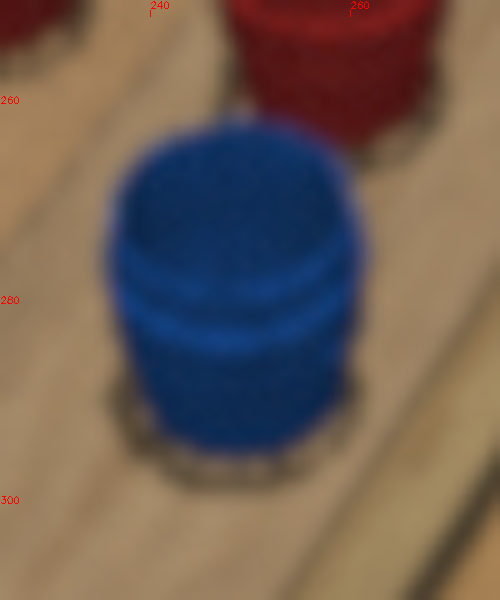

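The cup is still held, but it's tilted about 5° with its bottom towards +x, and it sat roughly 4 mm too far in +y. The seated cartridge shows the same offset. I'll correct the tilt and position, then check.

Request:
jog_arm --moves '[[[-2,-2,0],[0,0.6,0],45],[[-3,-4,0],[0,1,0],45],[[-3,-4,-12],[0,1,0],45],[[-3,-4,-12],[0,1,0],45]]'

```text
time_s: 17.85
ee_pos: [0.5937, -0.0821, 0.096]
eef_rot: [-3.051, -0.004, 1.606]
force: [-0.4, 0.9, -1.7]
grip_width: 0.0572
```

```bash
python3 o.py; python3 - <<'E'
from station import ctrl, eyes
from h import *
c=eyes.camera("scene"); crop(c,"s19.png",290,130,340,200,10)
E
python3 o.py
```

```text
17.85 [593.7 -82.1  96. ] [-3.051 -0.004  1.606] [-0.4  0.9 -1.7] 57.2 [-0.19  0.57  1.41 -0.02  1.26 -0.22]
17.9 [593.8 -82.1  97. ] [-3.052 -0.004  1.606] [-1.1  0.4  0.3] 56.8 [-0.19  0.56  1.41 -0.02  1.26 -0.22]
```

View pics/s19.png

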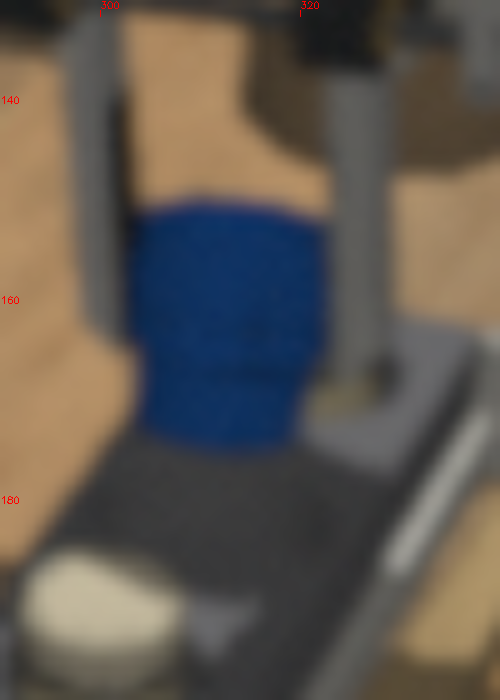

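```bash
python3 - <<'E'
from h import *
import pickle
t,s=pickle.load(open("c0.pkl","rb"))
print("tcp",proj(s,[.5938,-.0821,.097]))
for z in(.06,.065,.07,.075,.08): print(z,proj(s,[.594,-.058,z])[0],"ctr",proj(s,[.594,-.078,z])[0])
E
```

```text
tcp [[313.7421271  164.66566609]]
0.06 [309.52918783 181.17146969] ctr [312.44760901 177.2903806 ]
0.065 [309.60559041 179.5842857 ] ctr [312.53069536 175.71284961]
0.07 [309.68234694 177.98854002] ctr [312.6141605  174.12693911]
0.075 [309.75945933 176.3841726 ] ctr [312.69800645 172.53259143]
0.08 [309.8369295  174.77112294] ctr [312.78223519 170.92974846]
```

The cup is upright again (bottom at (312,172)), but it slid up in the jaws, so the tips are now near its base. I'll set it back on its old spot and regrip it higher and centred.

Request:
jog_arm --moves '[[[0,0,30],[0,0,0],45],[[0,20,60],[0,0,0],45],[[0,58,60],[0,0,0],45],[[0,96,60],[0,0,0],45],[[0,134,60],[0,0,0],45]]'

```text
time_s: 18.32
ee_pos: [0.5944, 0.053, 0.1597]
eef_rot: [-3.056, -0.003, 1.605]
force: [0.8, -0.1, 0.0]
grip_width: 0.0568
```

Request:
jog_arm --moves '[[[-1,39,0],[0,0,0],45],[[-2,78,0],[0,0,0],45],[[-3,117,0],[0,0,0],45],[[-4,156,0],[0,0,0],45],[[-5,195,0],[0,0,0],45]]'

```text
time_s: 18.73
ee_pos: [0.5892, 0.2485, 0.1593]
eef_rot: [-3.055, -0.003, 1.606]
force: [0.0, 0.0, -0.3]
grip_width: 0.0569
```

Request:
jog_arm --moves '[[[0,33,-30],[0,0,0],45],[[0,33,-65],[0,0,0],45],[[0,33,-95],[0,0,0],45],[[0,33,-115],[0,0,0],45],[[0,33,-115],[0,0,0],45]]'

```text
time_s: 19.15
ee_pos: [0.5872, 0.2789, 0.0394]
eef_rot: [-3.047, -0.001, 1.606]
force: [-0.6, -0.9, -0.4]
grip_width: 0.0572
```

```bash
python3 o.py; python3 - <<'E'
from station import ctrl, eyes
from h import *
c=eyes.camera("scene"); crop(c,"s20.png",190,180,330,320,4)
E
python3 o.py
```

```text
19.15 [587.2 278.9  39.4] [-3.047e+00 -1.000e-03  1.606e+00] [-0.6 -0.9 -0.4] 57.2 [0.37 0.74 1.27 0.03 1.22 0.33]
19.2 [588.5 279.2  42.6] [-3.051e+00 -2.000e-03  1.606e+00] [ 0.1 -0.1 -0.7] 57.1 [0.37 0.73 1.27 0.03 1.22 0.33]
```

View pics/s20.png

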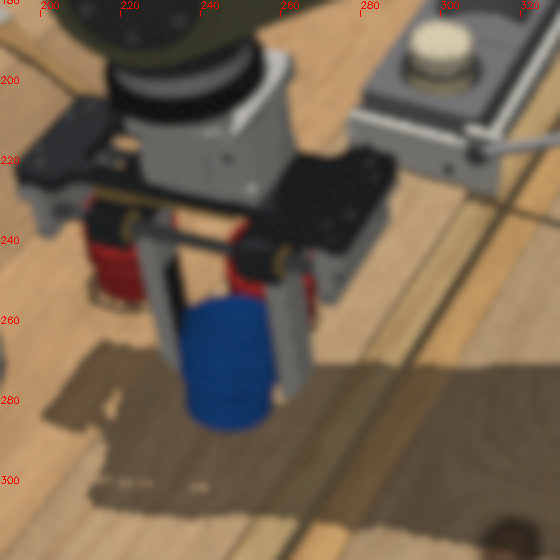

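Request:
jog_arm --moves '[[[0,0,-8],[0,0,0],45],[[0,0,-14],[0,0,0],45],[[0,0,-18],[0,0,0],45],[[0,0,-20],[0,0,0],45]]'

```text
time_s: 19.53
ee_pos: [0.5899, 0.2795, 0.0248]
eef_rot: [-3.055, -0.003, 1.606]
force: [0.0, -0.2, -0.9]
grip_width: 0.0567
```

```bash
python3 - <<'E'
from station import ctrl, eyes
from h import *
c=eyes.camera("scene"); crop(c,"s21.png",220,240,280,320,8)
E
python3 o.py
```

```text
19.58 [589.8 279.5  24.5] [-3.054e+00 -3.000e-03  1.606e+00] [-0.9 -0.5 -0.8] 56.7 [0.37 0.75 1.28 0.03 1.19 0.32]
```

View pics/s21.png

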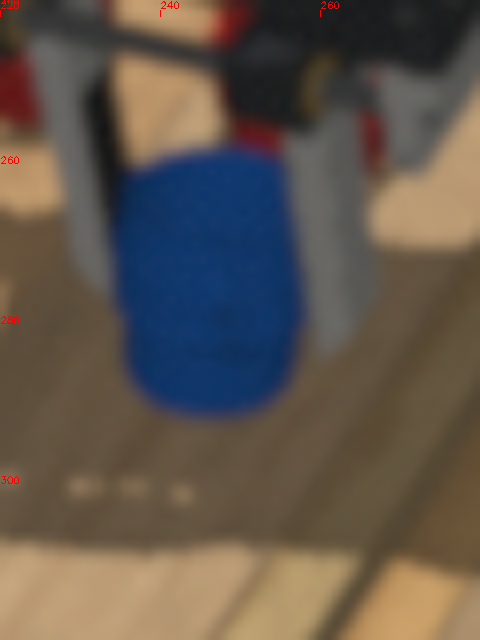

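Request:
jog_arm --moves '[[[0,0,-3],[0,0,0],45],[[0,0,-6],[0,0,0],45],[[0,0,-6],[0,0,0],45]]'

```text
time_s: 19.83
ee_pos: [0.59, 0.2799, 0.019]
eef_rot: [-3.055, -0.004, 1.606]
force: [-0.2, 0.9, 2.7]
grip_width: 0.0554
```

Request:
jog_arm --moves '[[[0,0,-2],[0,0,0],45],[[0,0,-4],[0,0,0],45],[[0,0,-4],[0,0,0],45]]'

```text
time_s: 20.08
ee_pos: [0.59, 0.28, 0.0152]
eef_rot: [-3.055, -0.004, 1.606]
force: [-0.7, 1.7, 4.8]
grip_width: 0.0552
```

```bash
python3 - <<'E'
from station import ctrl, eyes
from h import *
c=eyes.camera("scene"); crop(c,"s22.png",220,240,280,320,8)
E
python3 o.py
```

```text
20.13 [590.  280.   15.3] [-3.055 -0.004  1.606] [-1.7  1.8  3.9] 55.0 [0.37 0.77 1.28 0.03 1.17 0.32]
```

View pics/s22.png

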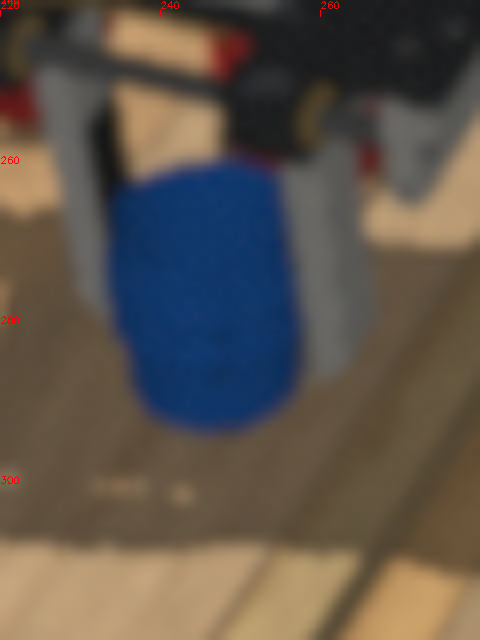

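On the bench (4–5 N, bottom at v=294). Release, then lift and straighten the tool.

Request:
jog_arm --moves '[[[0,0,1],[0,0,0],90],[[0,0,1],[0,0,0],90],[[0,0,1],[0,0,0],90],[[0,0,1],[0,0,0],90],[[0,0,25],[0,0,0],90]]'

```text
time_s: 20.55
ee_pos: [0.5877, 0.2786, 0.0354]
eef_rot: [-3.047, -0.0, 1.606]
force: [-0.9, 0.5, -0.9]
grip_width: 0.0856
```

Request:
jog_arm --moves '[[[0,0,30],[0,-0.5,0],90],[[0,0,60],[0,-1,0],90],[[-30,30,100],[0,-1,0],90],[[-60,60,120],[0,-1,0],90],[[-100,60,120],[0,-1,0],90]]'

```text
time_s: 20.97
ee_pos: [0.5039, 0.3383, 0.1603]
eef_rot: [3.137, -0.003, 1.605]
force: [0.1, -0.2, 0.1]
grip_width: 0.0897
```

```bash
python3 o.py; python3 - <<'E'
from station import ctrl, eyes
from h import *
c=eyes.camera("scene"); crop(c,"s23.png",200,200,300,310,5)
t=eyes.camera("top"); crop(t,"t23.png",180,190,380,260,4)
E
python3 o.py
```

```text
20.97 [503.9 338.3 160.3] [ 3.137e+00 -3.000e-03  1.605e+00] [ 0.1 -0.2  0.1] 89.7 [0.53 0.46 1.41 0.   1.27 0.5 ]
21.07 [499.7 338.4 159. ] [ 3.14e+00 -1.00e-03  1.61e+00] [ 0.6 -1.  -0.9] 89.8 [0.53 0.46 1.42 0.   1.27 0.5 ]
```

View pics/s23.png

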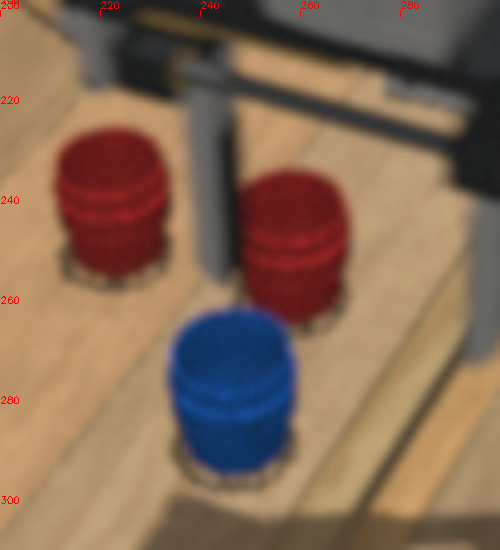

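View pics/t23.png

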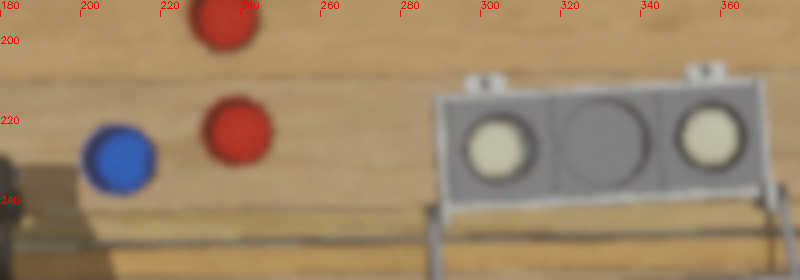

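```bash
python3 - <<'E'
from h import *
import pickle
t,s=pickle.load(open("c0.pkl","rb"))
for n,uv,z in(("L",(303.75,227.75),.078),("R",(357.75,224),.078),("M well",(331.9,225.75),.05),("cup",(209.75,229.9),.056)): print(n,(at_z(t,uv,z)*1000).round(1))
from station import ctrl, eyes
t2=eyes.camera("top"); crop(t2,"t24.png",285,200,375,250,8)
E
```

```text
L [592.1   6.3  78. ]
R [ 600.2 -150.    78. ]
M well [597.6 -78.4  50. ]
cup [591.2 280.4  56. ]
```

View pics/t24.png

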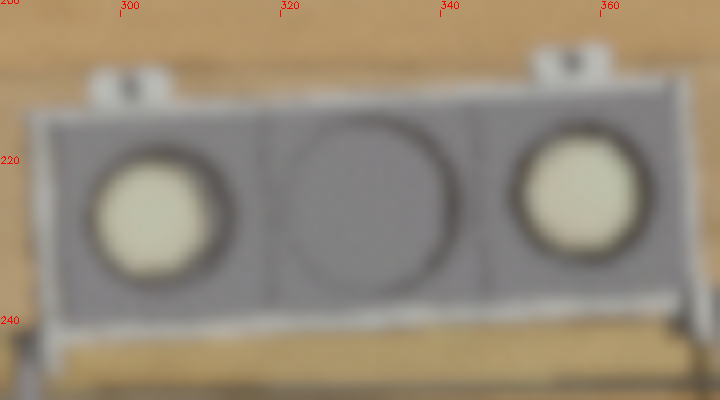

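The cup stands upright again, with its rim at top pixel (209.8,229.9). The middle well is at (331.5,225.6), and the cartridges sit properly in the outer wells. The earlier contact reaction was (-x,-y), so this time I'll grip more centred in y and place a few mm towards -x/-y.

Request:
jog_arm --moves '[[[40,-15,0],[0,0,0],90],[[75,-40,0],[0,0,0],90],[[91,-57,-15],[0,0,0],90],[[91,-57,-50],[0,0,0],90],[[91,-57,-65],[0,0,0],90]]'

```text
time_s: 21.53
ee_pos: [0.5947, 0.2764, 0.0873]
eef_rot: [-3.138, 0.002, 1.602]
force: [-0.3, 0.1, -1.9]
grip_width: 0.0896
```

```bash
python3 o.py; python3 - <<'E'
from station import ctrl, eyes
from h import *
c=eyes.camera("scene"); crop(c,"s25.png",200,200,300,310,5)
E
python3 o.py
```

```text
21.53 [594.7 276.4  87.3] [-3.138e+00  2.000e-03  1.602e+00] [-0.3  0.1 -1.9] 89.6 [ 0.38  0.64  1.3  -0.    1.2   0.35]
21.58 [593.2 276.7  85.2] [-3.134e+00  3.000e-03  1.603e+00] [ 0.8 -0.6 -2.9] 89.9 [ 0.38  0.65  1.3  -0.    1.2   0.35]
```

View pics/s25.png

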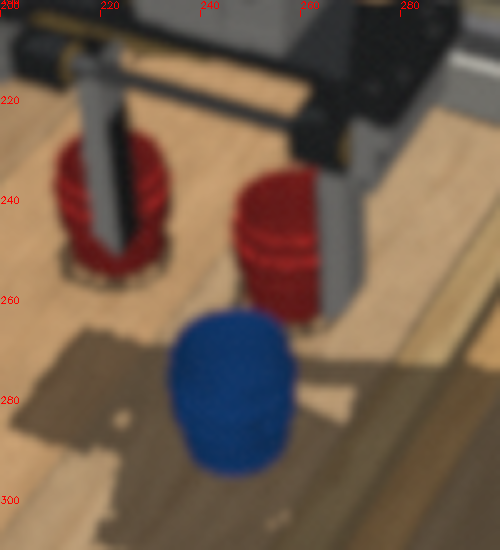

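Request:
jog_arm --moves '[[[-2,5,-10],[0,0,0],90],[[-2,5,-35],[0,0,0],90],[[-2,5,-52],[0,0,0],90],[[-2,5,-52],[0,0,0],70],[[-2,5,-52],[0,0,0],45]]' --squeeze 10

```text
time_s: 22.0
ee_pos: [0.5923, 0.2846, 0.0405]
eef_rot: [3.142, 0.0, 1.606]
force: [0.2, -1.1, 0.6]
grip_width: 0.0802
```

Request:
jog_arm --moves '[[[0,0,0],[0,0,0],45],[[0,0,0],[0,0,0],45],[[0,0,0],[0,0,0],45],[[0,0,0],[0,0,0],45],[[0,0,0],[0,0,0],45]]'

```text
time_s: 22.42
ee_pos: [0.5926, 0.2845, 0.0411]
eef_rot: [3.14, -0.001, 1.606]
force: [-0.9, -0.3, 6.4]
grip_width: 0.0551
```

```bash
python3 o.py
```

```text
22.42 [592.6 284.5  41.1] [ 3.140e+00 -1.000e-03  1.606e+00] [-0.9 -0.3  6.4] 55.1 [0.39 0.7  1.33 0.   1.11 0.36]
```

Request:
jog_arm --moves '[[[0,0,30],[0,0,0],45],[[0,0,65],[0,0,0],45],[[0,0,100],[0,0,0],45],[[0,-20,115],[0,0,0],45],[[0,-58,115],[0,0,0],45]]'

```text
time_s: 22.83
ee_pos: [0.5931, 0.2288, 0.1596]
eef_rot: [3.135, -0.002, 1.61]
force: [0.2, -0.3, -0.0]
grip_width: 0.0552
```

Request:
jog_arm --moves '[[[1,-38,0],[0,0,0],45],[[1,-76,0],[0,0,0],45],[[2,-114,0],[0,0,0],45],[[2,-152,0],[0,0,0],45],[[3,-190,0],[0,0,0],45]]'

```text
time_s: 23.25
ee_pos: [0.5947, 0.0345, 0.1553]
eef_rot: [3.141, 0.0, 1.606]
force: [0.5, -0.7, 0.4]
grip_width: 0.0553
```

```bash
python3 o.py
```

```text
23.25 [594.7  34.5 155.3] [3.141 0.    1.606] [ 0.5 -0.7  0.4] 55.3 [-0.    0.44  1.44 -0.    1.25 -0.04]
```

Request:
jog_arm --moves '[[[0,-38,0],[0,0,0],45],[[1,-76,0],[0,0,0],45],[[1,-109,0],[0,0,0],45],[[1,-111,-25],[0,0,0],45],[[1,-111,-50],[0,0,0],45]]'

```text
time_s: 23.67
ee_pos: [0.5967, -0.0771, 0.1057]
eef_rot: [3.138, 0.001, 1.603]
force: [-0.2, 0.1, -1.3]
grip_width: 0.0552
```

Request:
jog_arm --moves '[[[0,0,0],[0,0,0],45],[[0,0,0],[0,0,0],45]]'

```text
time_s: 23.83
ee_pos: [0.5957, -0.0746, 0.1047]
eef_rot: [-3.14, -0.0, 1.606]
force: [-0.1, -0.3, 1.0]
grip_width: 0.0553
```

```bash
python3 o.py; python3 - <<'E'
from station import ctrl, eyes
from h import *
c=eyes.camera("scene"); crop(c,"s26.png",285,130,345,200,8)
E
python3 o.py
```

```text
23.83 [595.7 -74.6 104.7] [-3.14  -0.     1.606] [-0.1 -0.3  1. ] 55.3 [-0.19  0.51  1.48  0.    1.16 -0.22]
23.88 [596.4 -74.5 106.1] [3.141 0.    1.606] [-0.1  0.7  0.6] 54.9 [-0.19  0.51  1.47 -0.    1.16 -0.22]
```

View pics/s26.png

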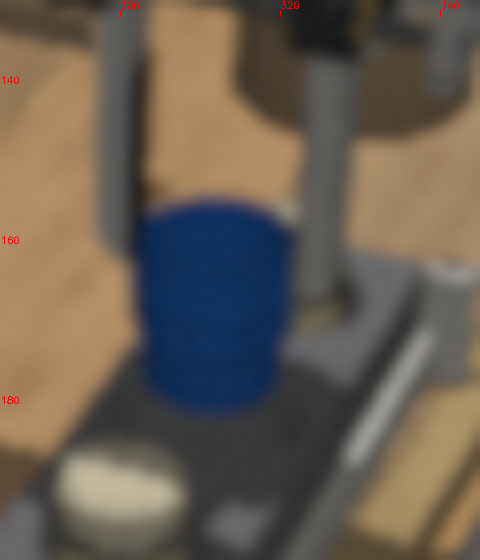

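Upright; the bottom centre u≈311.4 matches the well's 311.3. Descend slowly and watch the force.

Request:
jog_arm --moves '[[[-1,-1,-8],[0,0,0],45],[[-1,-1,-14],[0,0,0],45],[[-1,-1,-20],[0,0,0],45],[[-1,-1,-24],[0,0,0],45],[[-1,-1,-24],[0,0,0],45]]'

```text
time_s: 24.3
ee_pos: [0.5947, -0.0755, 0.0801]
eef_rot: [-3.14, -0.0, 1.606]
force: [0.9, -0.2, -0.0]
grip_width: 0.0546
```

```bash
python3 - <<'E'
from station import ctrl, eyes
from h import *
c=eyes.camera("scene"); crop(c,"s27.png",285,130,345,200,8)
E
python3 o.py
```

```text
24.35 [594.9 -75.6  80.6] [-3.141 -0.     1.606] [-0.7 -0.2  1.1] 54.9 [-0.19  0.53  1.5  -0.    1.11 -0.22]
```

View pics/s27.png

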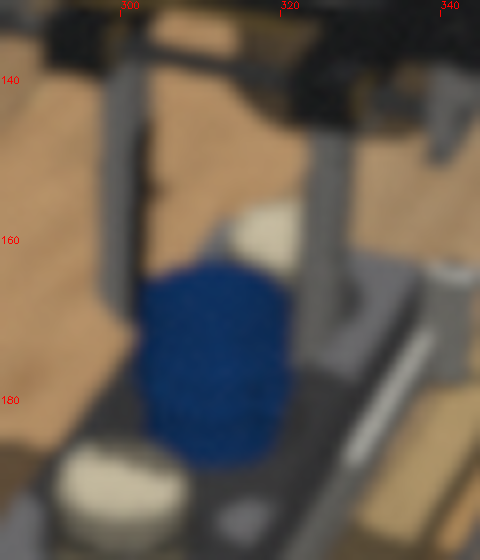

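No reaction with the bottom about 10 mm below the rim. Continue.

Request:
jog_arm --moves '[[[0,0,-4],[0,0,0],45],[[0,0,-8],[0,0,0],45],[[0,0,-12],[0,0,0],45],[[0,0,-15],[0,0,0],45],[[0,0,-15],[0,0,0],45]]'

```text
time_s: 24.77
ee_pos: [0.5948, -0.0756, 0.0652]
eef_rot: [-3.14, -0.0, 1.606]
force: [-0.3, -0.3, -1.0]
grip_width: 0.0549
```

```bash
python3 - <<'E'
from station import ctrl, eyes
from h import *
c=eyes.camera("scene"); crop(c,"s28.png",285,130,345,200,8)
E
python3 o.py
```

```text
24.82 [594.9 -75.7  65.6] [-3.141 -0.     1.606] [ 0.1  1.2 -1.1] 55.0 [-0.19  0.55  1.51  0.    1.08 -0.22]
```

View pics/s28.png

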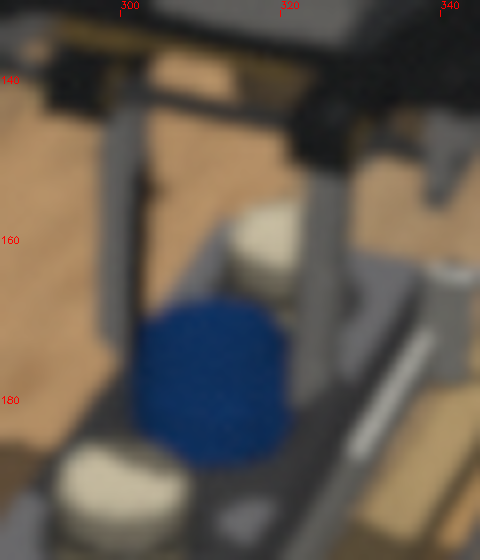

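It's in the well: the visible height shrank while its lower edge stayed at v≈188, with no force. Release.

Request:
jog_arm --moves '[[[0,0,-1],[0,0,0],74],[[0,0,-1],[0,0,0],74],[[0,0,-1],[0,0,0],74],[[0,0,20],[0,0,0],80],[[0,0,50],[0,0,0],90]]'

```text
time_s: 25.23
ee_pos: [0.5938, -0.0755, 0.1143]
eef_rot: [-3.137, -0.001, 1.606]
force: [-0.2, -0.0, 0.4]
grip_width: 0.0829
```

Request:
jog_arm --moves '[[[-10,-10,40],[0,0,0],90],[[-40,-30,75],[0,0,0],70],[[-75,-50,85],[0,0,0],50],[[-102,-80,85],[0,0,0],40],[[-102,-115,85],[0,0,0],40]]'

```text
time_s: 25.65
ee_pos: [0.4904, -0.1904, 0.203]
eef_rot: [3.14, 0.001, 1.608]
force: [1.5, 0.5, 1.2]
grip_width: 0.0665
```

```bash
python3 o.py; python3 - <<'E'
from station import ctrl, eyes
from h import *
c=eyes.camera("scene"); crop(c,"s29.png",270,130,390,230,6)
t=eyes.camera("top"); crop(t,"t29.png",280,190,410,280,6)
E
python3 o.py
```

```text
25.65 [ 490.4 -190.4  203. ] [3.140e+00 1.000e-03 1.608e+00] [1.5 0.5 1.2] 66.5 [-0.44  0.25  1.59  0.    1.3  -0.48]
25.75 [ 491.9 -194.6  202. ] [3.140e+00 1.000e-03 1.602e+00] [-0.2  0.3 -0.2] 58.6 [-0.45  0.25  1.59 -0.    1.3  -0.48]
```

View pics/s29.png

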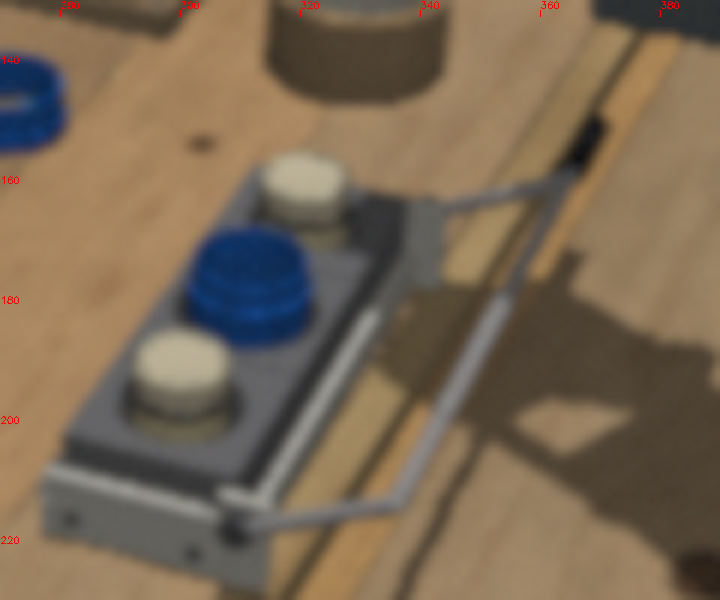

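View pics/t29.png

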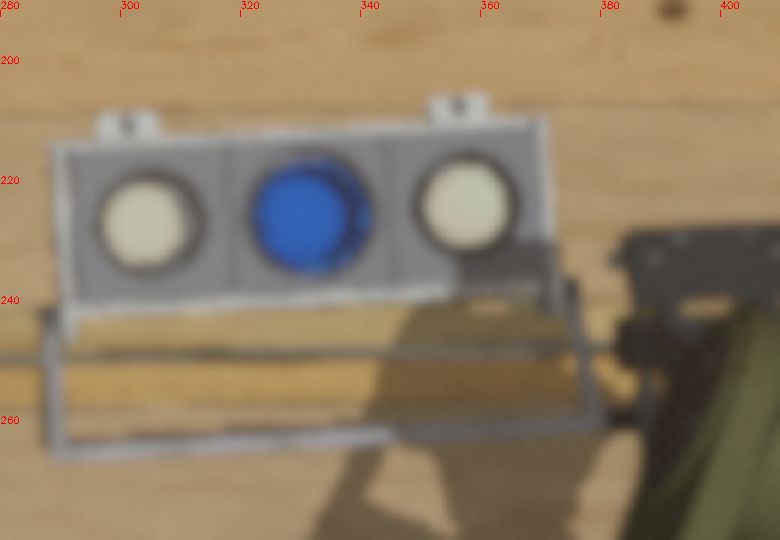

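All three parts stand in their wells: cream at (303,227) and (357,224), blue at (331,226). The bail is still open. Now grip its sleeve again.

Request:
jog_arm --moves '[[[0,-25,0],[0,0,0],45],[[0,-47,-10],[0,0,0],45],[[0,-47,-50],[0,0,0],45],[[0,-47,-85],[0,0,0],45],[[0,-47,-100],[0,0,0],45]]'

```text
time_s: 26.17
ee_pos: [0.4916, -0.2368, 0.0968]
eef_rot: [-3.137, -0.003, 1.605]
force: [0.0, 0.9, -0.7]
grip_width: 0.0452
```

```bash
python3 o.py; python3 - <<'E'
from station import ctrl, eyes
from h import *
c=eyes.camera("scene"); crop(c,"s30.png",310,90,410,190,6)
E
python3 o.py
```

```text
26.17 [ 491.6 -236.8   96.8] [-3.137e+00 -3.000e-03  1.605e+00] [ 0.   0.9 -0.7] 45.2 [-0.52  0.41  1.64  0.    1.09 -0.55]
26.22 [ 491.2 -236.3   95.6] [-3.135 -0.004  1.606] [-0.9 -0.1 -3.1] 45.1 [-0.52  0.41  1.65  0.    1.09 -0.55]
```

View pics/s30.png

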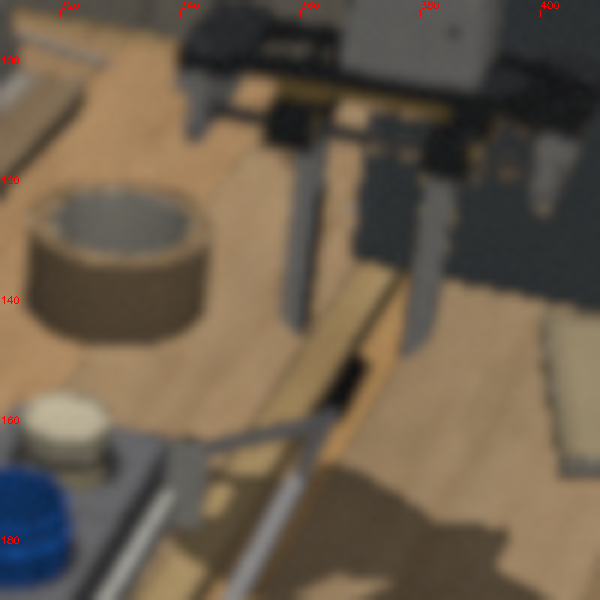

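The tips, (358,144) and (378,148), straddle the sleeve at (367,153). Descend and close on it.

Request:
jog_arm --moves '[[[0,-4,-22],[0,0,0],45],[[0,-4,-44],[0,0,0],40],[[0,-4,-44],[0,0,0],10],[[0,-4,-44],[0,0,0],10],[[0,-4,-44],[0,0,0],10]]' --squeeze 8

```text
time_s: 26.63
ee_pos: [0.494, -0.2418, 0.0587]
eef_rot: [3.14, 0.001, 1.606]
force: [-1.1, -0.6, 0.1]
grip_width: 0.0234
```

Request:
jog_arm --moves '[[[0,0,0],[0,0,0],10],[[0,0,0],[0,0,0],10],[[0,0,0],[0,0,0],10],[[0,0,0],[0,0,0],10]]'

```text
time_s: 26.97
ee_pos: [0.4936, -0.242, 0.0585]
eef_rot: [3.14, 0.001, 1.606]
force: [-2.5, 0.7, 6.7]
grip_width: 0.0135
```

```bash
python3 o.py; python3 -c "
import numpy as np
a0=1.75+.902
for th in np.arange(1.75,-.11,-.15): print(round(th,2),(73*(np.cos(th+.902)-np.cos(a0))).round(1),(73*(np.sin(th+.902)-np.sin(a0))).round(1))"
```

```text
26.97 [ 493.6 -242.    58.5] [3.140e+00 1.000e-03 1.606e+00] [-2.5  0.7  6.7] 13.5 [-0.52  0.46  1.66 -0.    1.01 -0.56]
1.75 0.0 0.0
1.6 5.9 9.2
1.45 13.0 17.5
1.3 21.3 24.6
1.15 30.6 30.4
1.0 40.7 34.7
0.85 51.3 37.5
0.7 62.1 38.6
0.55 73.1 38.2
0.4 83.8 36.0
0.25 94.1 32.4
0.1 103.7 27.2
-0.05 112.5 20.6
```

Request:
jog_arm --moves '[[[6,0,9],[0,0,0],8],[[13,0,17],[0,0,0],8],[[21,1,25],[0,0,0],8],[[31,1,30],[0,0,0],8],[[41,1,35],[0,0,0],8]]'

```text
time_s: 27.38
ee_pos: [0.5342, -0.2408, 0.0937]
eef_rot: [-3.141, 0.0, 1.606]
force: [-4.6, 1.1, 3.6]
grip_width: 0.0134
```

Request:
jog_arm --moves '[[[11,0,3],[0,0,0],8],[[22,1,4],[0,0,0],8],[[32,1,3],[0,0,0],8],[[43,1,1],[0,0,0],8],[[53,2,-2],[0,0,0],8]]'

```text
time_s: 27.8
ee_pos: [0.5878, -0.2391, 0.0912]
eef_rot: [3.141, 0.001, 1.606]
force: [-3.2, -4.1, 0.7]
grip_width: 0.0137
```

Request:
jog_arm --moves '[[[5,0,-2],[0,0,0],8],[[10,0,-5],[0,0,0],8],[[14,0,-8],[0,0,0],8],[[18,0,-11],[0,0,0],8],[[18,0,-11],[0,0,0],8]]'

```text
time_s: 28.22
ee_pos: [0.6039, -0.2388, 0.0786]
eef_rot: [-3.137, -0.001, 1.606]
force: [-15.2, -0.4, 8.4]
grip_width: 0.0156
```

```bash
python3 o.py; python3 - <<'E'
from station import ctrl, eyes
from h import *
c=eyes.camera("scene"); crop(c,"s31.png",270,110,370,230,5)
E
python3 o.py
```

```text
28.22 [ 603.9 -238.8   78.6] [-3.137e+00 -1.000e-03  1.606e+00] [-15.2  -0.4   8.4] 15.6 [-0.43  0.64  1.33 -0.    1.17 -0.47]
28.27 [ 603.5 -238.9   78.6] [-3.137e+00 -1.000e-03  1.606e+00] [-15.8  -0.2   7.6] 14.9 [-0.43  0.64  1.33 -0.    1.17 -0.47]
```

View pics/s31.png

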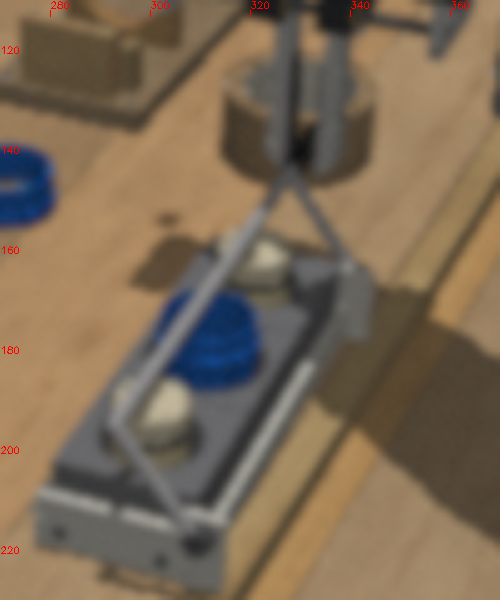

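The bail is at its stop: 110 mm of travel, with the reaction risen to 17 N. Nudge, release and lift.

Request:
jog_arm --moves '[[[2,0,-1],[0,0,0],8],[[2,0,-1],[0,0,0],36],[[2,0,-1],[0,0,0],36],[[2,0,-1],[0,0,0],36],[[2,0,-1],[0,0,0],36]]'

```text
time_s: 28.68
ee_pos: [0.6072, -0.2386, 0.078]
eef_rot: [3.141, -0.0, 1.606]
force: [0.1, -0.6, 0.5]
grip_width: 0.0361
```

Request:
jog_arm --moves '[[[2,0,25],[0,0,0],40],[[2,0,60],[0,0,0],40],[[-25,0,95],[0,0,0],40],[[-60,0,110],[0,0,0],40],[[-100,0,110],[0,0,0],40]]'

```text
time_s: 29.1
ee_pos: [0.5076, -0.239, 0.1917]
eef_rot: [3.136, 0.003, 1.607]
force: [0.5, -0.9, 0.9]
grip_width: 0.0398
```

Request:
jog_arm --moves '[[[-40,0,0],[0,0,0],40],[[-80,0,0],[0,0,0],40],[[-120,0,0],[0,0,0],40],[[-120,0,0],[0,0,0],40],[[-120,0,0],[0,0,0],40]]'

```text
time_s: 29.52
ee_pos: [0.3864, -0.2389, 0.1888]
eef_rot: [3.14, 0.001, 1.604]
force: [0.5, -0.3, -0.0]
grip_width: 0.0398
```

```bash
python3 o.py; python3 - <<'E'
from station import ctrl, eyes
from h import *
s=eyes.camera("scene"); crop(s,"s32.png",270,130,360,230,6)
t=eyes.camera("top"); crop(t,"t32.png",280,190,410,260,6); cv2.imwrite("pics/t33.png",t["frame"][:,:,::-1])
q=[.5973,-.0775,.0377]
def rk(l):
    x,y,a=q; c,sn=np.cos(a),np.sin(a); return [x+c*l[0]-sn*l[1],y+sn*l[0]+c*l[1],l[2]]
for th in(0,.1,.2):
    f=lambda y: rk((-.045+.073*np.cos(th+.902),y,.035+.073*np.sin(th+.902)))
    print(th,[ (proj(t,f(y))[0].round(1).tolist(),proj(s,f(y))[0].round(1).tolist()) for y in(.12,-.135,-.16)])
E
python3 o.py
```

```text
29.52 [ 386.4 -238.9  188.8] [3.140e+00 1.000e-03 1.604e+00] [ 0.5 -0.3 -0. ] 39.8 [-0.63  0.1   1.8   0.    1.24 -0.67]
0 [([291.3, 227.5], [294.3, 191.6]), ([380.2, 222.5], [328.2, 143.0]), ([388.8, 222.0], [331.0, 139.0])]
0.1 [([291.4, 229.5], [296.6, 190.8]), ([380.7, 224.5], [330.3, 142.1]), ([389.3, 224.0], [333.0, 138.1])]
0.2 [([291.6, 231.7], [299.1, 190.2]), ([381.1, 226.7], [332.5, 141.4]), ([389.8, 226.2], [335.3, 137.4])]
29.62 [ 387.9 -239.   188.4] [3.141e+00 1.000e-03 1.606e+00] [-0.2  0.7  0.9] 39.7 [-0.63  0.1   1.8   0.    1.24 -0.67]
```

View pics/s32.png

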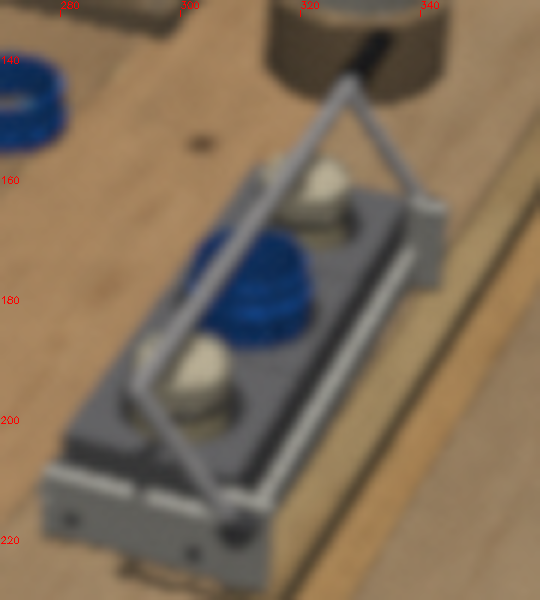

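View pics/t32.png

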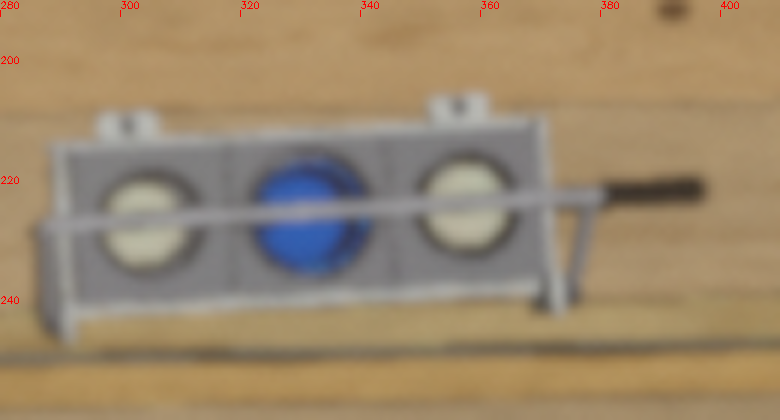

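View pics/t33.png

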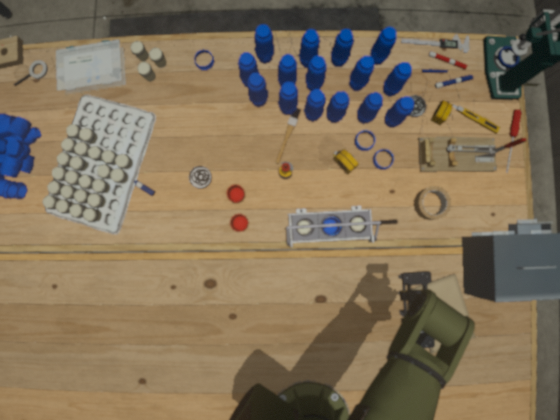

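The sleeve centre reads (389,221.8) against a predicted (388.8,222.0) for bail = 0. The parts are seated, the bystanders haven't moved, and the arm is clear.

```bash
python3 -c "
from station import ctrl
print(ctrl.hand_in())"; python3 o.py
```

```text
the job is handed in; nothing more can be done
None
the job is handed in; nothing more can be done
```

The rack is loaded, the bail is closed on its stop, and the job was handed in at about 30 s of the 72 s allowed. No verdict was reported.

- **What I did:** I swung the bail open to its stop. Then I put the two cartridges into the right and left narrow wells and the blue cup into the middle wide one. Last, I swung the bail closed until it pressed on its stop at about 17 N, and moved the arm clear.
- **What went wrong on the way:** On the first try the cup caught on the well rim and tilted about 5°, with only a few newtons of reaction. I set it back on the bench, gripped it again and placed it with a small offset. The second time it went in without force.
- **Last checks:**
  - In both cameras all three parts stand upright in their wells.
  - The grip sleeve is within 0.3 px of where it should be for a fully closed bail.
  - The bystanders look unmoved in the top picture, though I didn't measure them.
- **What disagreed:** The arm and camera positions differ by 2–3 mm. The cartridges appear about 4–6 mm off centre in their wells by camera, inside the 10 mm allowed.

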